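Pack the waxed cheese bars and close the case

ROBOT

A 6-joint arm with a two-finger parallel gripper is mounted at the origin on the work surface. World frame = base frame: x ahead of the robot, y to its left, z up, the work surface at z = 0. Lengths are in m, angles in rad, forces in N, time in s.
With the tool pointing down it reaches from about 0.425 to 0.95 m from the base axis. Payload 3.5 kg.
Tool frame: the origin (TCP) lies between the finger pads; the fingertips stand 17 mm ahead of it and the grasp point (between the pads) lies 2 mm behind it (ctrl.tip_reach is the distance from the TCP to the fingertips, in m); z points along the fingers, y is the direction in which the jaws open and shut (so a half turn about z gives the same grasp; the last joint's range is limited). The gripper opens to 85 mm and grips with 20 to 120 N. Pads are 22 mm wide; open, the fingers measure 114 mm over their backs; the gripper's body (76 mm by 85 mm) begins 54 mm behind the grasp point. The pads swing forward as they close: fully open they stand 13 mm farther back than shut.
Start: joints at [1.062, 0.286, 1.577, -0, 1.279, -0.15], TCP at [0.237, 0.632, 0.217] pointing down, gripper open.
Joint ranges: [-2.77, 2.77], [-0.9, 2.22], [0.21, 2.48], [-1.53, 4.67], [0.24, 2.81], [-2.84, 2.84]. Speed limits (rad/s): [2.79, 2.79, 3.14, 3.14, 3.14, 3.14].

INTERFACE

Orientations are given as a unit quaternion [x, y, z, w].
In Python, from plant import monitor, imaging, workorder, ctrl gives the robot as it stands.
- The arm moves only by the tool send_rows, never from a script. Its argument "rows" is a list of rows, each a list of 4 numbers: the shift along the world's x, y, z normalised to -1 to 1, where 1 is 0.3 m, then the turn about the world's z normalised to -1 to 1, where 1 is 360 degrees. A call has 1 to 20 rows; each row is the pose to reach, as a shift and turn from the pose commanded when the call began, turning the shorter way round; what a row does not reach only later rows make up. A row lasts 1/8 s, in which the tool goes at most 62.5 mm and 10.7 degrees, less where a joint would pass 70% of its speed; a pose out of reach is approached as far as the arm can. A call with a number of a shift or a turn outside -1 to 1 is refused whole. A call with a gripper value outside its range is refused whole. "jaw" is the closure, from 0 (fully open) to 1 (shut), set as the call begins (left out, the last holds). The fingers move at their own pace and stop on an object; "newtons" is the grip in N (left out, the last holds). Time passes only in rows, so rows that repeat a pose let the fingers close. It gives the time, the measured TCP pose, the force and the opening at its end, in the units of the state.
- monitor.get_state(): the state, without advancing time (a new reading comes with each control period).
- imaging.read_camera(name): name is "scene" or "side" or "wrist"; returns the picture (420x560x3 uint8, red, green, blue); there is no depth.
- imaging.calibration(name): a dict with "intrinsics" (3x3 intrinsics, pixels), "cam_to_world" (4x4, takes a point from camera to world coordinates). Camera axes: x right, y up, looking along -z (the intrinsics and any distortion apply to the point x, -y, -z); pixel columns grow to the right and rows downward; lengths in m; the calibration is good to about 2 mm. A picture is of the moment at which its call begins: read the wrist's pose just before it. calibration takes no time and is no camera call; for the wrist camera it gives the pose at the moment of the call.
- workorder.sign_off(): hands the job in, once; it reports no verdict.
The state is a dict: "time": time; "qpos": joint angles; "dq": joint speeds; "joint_efforts": joint torques, N m; "eef_pos": TCP position; "tcp_rot": TCP orientation; "contact_force": force on the tool from outside, world axes, zero at the start; "wrist_torque": the same for the moment, N m; "opening": opening from 0.0 (shut) to 1.0 (fully open).
Only numpy, scipy, OpenCV 4.12 (cv2) and the standard library are available. Lean on these libraries where they do the work, as an engineer would, in place of code of your own. Each camera call takes 0.05 s, during which the arm holds its last target.

TASK

Pack the waxed cheese bars that are waiting on the table (two to four of them) into the packing case: lay each one flat in a free pocket, a labelled face up, and push it down until its top is flush with the white deck. Only when all of them are flush, put the clear lid on inside the blue rim and press it down until it is fully home, level with the rim. Leave the round cheese, the herb cheese block and the label roll where they are.

Things in the scene. Friction and masses are not known exactly. Their poses are not given: they have to be found in the camera images.
- case: fixed packing case, white block with a blue rim, 190 (its x) x 200 (its y) mm. Origin: centre of its underside, on the table, z up. White deck 46 mm above the origin, with four rectangular pockets in two rows of two (78 mm apart along x, 72 mm along y). Blue rim 8 mm thick, its top 58 mm above the origin (12 mm above the deck), inside size 174 x 184 mm
- gasket (a joint): black rubber seal frame, 7 mm wide, along the inside of the case's rim: 0 when up (10 mm above the deck, as at the start), 0.008 when the lid has been pressed home. It is stiff (about 10 N to move) and stays where it is pushed
- lid: loose lid, clear plate with blue edging, 166 (x) x 176 (y) x 10 mm, 320 g. Origin: centre of its underside, z up. Blue handle bar in the middle: 70 mm along x, 16 mm thick (y), top 46 mm above the origin. Fits inside the rim with 4 mm spare each side, x along the case x, either way round. Laid on the seal it is 8 mm proud (underside 56 mm above the case origin); home, level with the rim (48 mm)
- pocket1 (a point): centre of the mouth of a pocket, at deck height; axes as the case's. Pocket 64 (x) x 44 (y) mm. Its grey floor pad starts 18 mm below the deck; it is stiff (about 7 N to move), goes down to 34 mm below the deck when pressed and stays where it is pushed. Any bar may go in any pocket, either way round
- pocket2 (a point): centre of the mouth of a pocket, at deck height; axes as the case's. Pocket 64 (x) x 44 (y) mm. Its grey floor pad starts 18 mm below the deck; it is stiff (about 7 N to move), goes down to 34 mm below the deck when pressed and stays where it is pushed. Any bar may go in any pocket, either way round
- pocket3 (a point): centre of the mouth of a pocket, at deck height; axes as the case's. Pocket 64 (x) x 44 (y) mm. Its grey floor pad starts 18 mm below the deck; it is stiff (about 7 N to move), goes down to 34 mm below the deck when pressed and stays where it is pushed. Any bar may go in any pocket, either way round
- pocket4 (a point): centre of the mouth of a pocket, at deck height; axes as the case's. Pocket 64 (x) x 44 (y) mm. Its grey floor pad starts 18 mm below the deck; it is stiff (about 7 N to move), goes down to 34 mm below the deck when pressed and stays where it is pushed. Any bar may go in any pocket, either way round
- cheese1: loose wax-coated cheese bar, red with a small paper label on both broad faces, 60 (its x) x 40 (its y) x 34 (z) mm, 90 g; origin: centre of the bar (17 mm above the table as it lies). Either broad face may be up. May be absent. Set in a pocket it first stands 16 mm proud of the deck; pressed home its top is flush with the deck
- cheese2: loose wax-coated cheese bar, yellow with a small paper label on both broad faces, 60 (its x) x 40 (its y) x 34 (z) mm, 90 g; origin: centre of the bar (17 mm above the table as it lies). Either broad face may be up. May be absent. Set in a pocket it first stands 16 mm proud of the deck; pressed home its top is flush with the deck
- cheese3: loose wax-coated cheese bar, green with a small paper label on both broad faces, 60 (its x) x 40 (its y) x 34 (z) mm, 90 g; origin: centre of the bar (17 mm above the table as it lies). Either broad face may be up. May be absent. Set in a pocket it first stands 16 mm proud of the deck; pressed home its top is flush with the deck
- cheese4: loose wax-coated cheese bar, orange with a small paper label on both broad faces, 60 (its x) x 40 (its y) x 34 (z) mm, 90 g; origin: centre of the bar (17 mm above the table as it lies). Either broad face may be up. May be absent. Set in a pocket it first stands 16 mm proud of the deck; pressed home its top is flush with the deck
- round_cheese: bystander: round cream and green cheese, diameter 90 mm, 36 mm high, origin at the centre of its underside; leave alone
- herb_loaf: bystander: big pale herb-speckled cheese block, 90 x 160 x 50 mm, origin at the centre of its underside; leave alone
- label_roll: bystander: upright roll of paper labels, diameter 72 mm, 60 mm high, origin at the centre of its underside; leave alone
Mind the look-alikes: they are no part of the job. What is meant by the cheese4 is not pink, and is the smaller of those in its own colour.

How it is judged:
On the way, in this order (a step that is already met when the one before it is completed fails the run):
1. every cheese bar present is flush in a pocket while the lid is still off the case (((horizontal distance between cheese1 and pocket1 below 0.006 m and z of cheese1 in the frame of pocket1 below -0.014 m and angle between the z axis of cheese1 and the z axis of case, either way round below 0.1 rad) or (horizontal distance between cheese1 and pocket2 below 0.006 m and z of cheese1 in the frame of pocket2 below -0.014 m and angle between the z axis of cheese1 and the z axis of case, either way round below 0.1 rad) or (horizontal distance between cheese1 and pocket3 below 0.006 m and z of cheese1 in the frame of pocket3 below -0.014 m and angle between the z axis of cheese1 and the z axis of case, either way round below 0.1 rad) or (horizontal distance between cheese1 and pocket4 below 0.006 m and z of cheese1 in the frame of pocket4 below -0.014 m and angle between the z axis of cheese1 and the z axis of case, either way round below 0.1 rad)) and ((horizontal distance between cheese2 and pocket1 below 0.006 m and z of cheese2 in the frame of pocket1 below -0.014 m and angle between the z axis of cheese2 and the z axis of case, either way round below 0.1 rad) or (horizontal distance between cheese2 and pocket2 below 0.006 m and z of cheese2 in the frame of pocket2 below -0.014 m and angle between the z axis of cheese2 and the z axis of case, either way round below 0.1 rad) or (horizontal distance between cheese2 and pocket3 below 0.006 m and z of cheese2 in the frame of pocket3 below -0.014 m and angle between the z axis of cheese2 and the z axis of case, either way round below 0.1 rad) or (horizontal distance between cheese2 and pocket4 below 0.006 m and z of cheese2 in the frame of pocket4 below -0.014 m and angle between the z axis of cheese2 and the z axis of case, either way round below 0.1 rad)) and ((horizontal distance between cheese3 and pocket1 below 0.006 m and z of cheese3 in the frame of pocket1 below -0.014 m and angle between the z axis of cheese3 and the z axis of case, either way round below 0.1 rad) or (horizontal distance between cheese3 and pocket2 below 0.006 m and z of cheese3 in the frame of pocket2 below -0.014 m and angle between the z axis of cheese3 and the z axis of case, either way round below 0.1 rad) or (horizontal distance between cheese3 and pocket3 below 0.006 m and z of cheese3 in the frame of pocket3 below -0.014 m and angle between the z axis of cheese3 and the z axis of case, either way round below 0.1 rad) or (horizontal distance between cheese3 and pocket4 below 0.006 m and z of cheese3 in the frame of pocket4 below -0.014 m and angle between the z axis of cheese3 and the z axis of case, either way round below 0.1 rad)) and ((horizontal distance between cheese4 and pocket1 below 0.006 m and z of cheese4 in the frame of pocket1 below -0.014 m and angle between the z axis of cheese4 and the z axis of case, either way round below 0.1 rad) or (horizontal distance between cheese4 and pocket2 below 0.006 m and z of cheese4 in the frame of pocket2 below -0.014 m and angle between the z axis of cheese4 and the z axis of case, either way round below 0.1 rad) or (horizontal distance between cheese4 and pocket3 below 0.006 m and z of cheese4 in the frame of pocket3 below -0.014 m and angle between the z axis of cheese4 and the z axis of case, either way round below 0.1 rad) or (horizontal distance between cheese4 and pocket4 below 0.006 m and z of cheese4 in the frame of pocket4 below -0.014 m and angle between the z axis of cheese4 and the z axis of case, either way round below 0.1 rad)) and horizontal distance between lid and case above 0.06 m), for 0.2 s.
2. the lid is pressed fully home (horizontal distance between lid and case below 0.012 m and z of lid in the frame of case between 0.044 and 0.051 m and angle between lid's own z axis and vertical below 0.04 rad), for 0.2 s.
At the end, for the whole second after the job is handed in: Every bar present lies in a pocket, centred within 6 mm, flat with either label up, its top within 3 mm of flush with the deck; the lid lies level inside the rim, centred within 12 mm, its underside within 3 mm of fully home (48 mm above the case's origin), at rest and released (all of step 2 and ((horizontal distance between cheese1 and pocket1 below 0.006 m and z of cheese1 in the frame of pocket1 below -0.014 m and angle between the z axis of cheese1 and the z axis of case, either way round below 0.1 rad) or (horizontal distance between cheese1 and pocket2 below 0.006 m and z of cheese1 in the frame of pocket2 below -0.014 m and angle between the z axis of cheese1 and the z axis of case, either way round below 0.1 rad) or (horizontal distance between cheese1 and pocket3 below 0.006 m and z of cheese1 in the frame of pocket3 below -0.014 m and angle between the z axis of cheese1 and the z axis of case, either way round below 0.1 rad) or (horizontal distance between cheese1 and pocket4 below 0.006 m and z of cheese1 in the frame of pocket4 below -0.014 m and angle between the z axis of cheese1 and the z axis of case, either way round below 0.1 rad)) and ((horizontal distance between cheese2 and pocket1 below 0.006 m and z of cheese2 in the frame of pocket1 below -0.014 m and angle between the z axis of cheese2 and the z axis of case, either way round below 0.1 rad) or (horizontal distance between cheese2 and pocket2 below 0.006 m and z of cheese2 in the frame of pocket2 below -0.014 m and angle between the z axis of cheese2 and the z axis of case, either way round below 0.1 rad) or (horizontal distance between cheese2 and pocket3 below 0.006 m and z of cheese2 in the frame of pocket3 below -0.014 m and angle between the z axis of cheese2 and the z axis of case, either way round below 0.1 rad) or (horizontal distance between cheese2 and pocket4 below 0.006 m and z of cheese2 in the frame of pocket4 below -0.014 m and angle between the z axis of cheese2 and the z axis of case, either way round below 0.1 rad)) and ((horizontal distance between cheese3 and pocket1 below 0.006 m and z of cheese3 in the frame of pocket1 below -0.014 m and angle between the z axis of cheese3 and the z axis of case, either way round below 0.1 rad) or (horizontal distance between cheese3 and pocket2 below 0.006 m and z of cheese3 in the frame of pocket2 below -0.014 m and angle between the z axis of cheese3 and the z axis of case, either way round below 0.1 rad) or (horizontal distance between cheese3 and pocket3 below 0.006 m and z of cheese3 in the frame of pocket3 below -0.014 m and angle between the z axis of cheese3 and the z axis of case, either way round below 0.1 rad) or (horizontal distance between cheese3 and pocket4 below 0.006 m and z of cheese3 in the frame of pocket4 below -0.014 m and angle between the z axis of cheese3 and the z axis of case, either way round below 0.1 rad)) and ((horizontal distance between cheese4 and pocket1 below 0.006 m and z of cheese4 in the frame of pocket1 below -0.014 m and angle between the z axis of cheese4 and the z axis of case, either way round below 0.1 rad) or (horizontal distance between cheese4 and pocket2 below 0.006 m and z of cheese4 in the frame of pocket2 below -0.014 m and angle between the z axis of cheese4 and the z axis of case, either way round below 0.1 rad) or (horizontal distance between cheese4 and pocket3 below 0.006 m and z of cheese4 in the frame of pocket3 below -0.014 m and angle between the z axis of cheese4 and the z axis of case, either way round below 0.1 rad) or (horizontal distance between cheese4 and pocket4 below 0.006 m and z of cheese4 in the frame of pocket4 below -0.014 m and angle between the z axis of cheese4 and the z axis of case, either way round below 0.1 rad)) and linear speed of lid below 0.02 m/s); the robot touches nothing.
It fails at once if the round cheese is moved more than 30 mm (distance of round_cheese from where it was at the start of the episode above 0.03 m).
It fails at once if the herb loaf is moved more than 30 mm (distance of herb_loaf from where it was at the start of the episode above 0.03 m).
It fails at once if the label roll is moved more than 30 mm (distance of label_roll from where it was at the start of the episode above 0.03 m).
Of cheese1, cheese2, cheese3, cheese4 only 2 to 4 are there at a start; the rules pass over those that are not, and their reading is None.
At some moment in a run one of cheese1, cheese2, cheese3, cheese4, lid may be knocked a few centimetres aside while the robot is not near it.
Once in a run the grip may slacken for a moment while it holds something.
It also fails if it takes over 210 s, if anything falls off the work surface, if the arm or the gripper's body presses on something with over 40 N, if the wrist force passes 120 N, or if a joint passes its speed limit or range.

## Working session

There is one attempt and no reset: what is moved stays moved. The work goes in short steps, Python scripts to look and compute and a tool call to move; the robot and the scene stay as the last step left them, time stands still between calls to the robot, and variables do not carry over. Pictures are saved under pics/ and viewed, and the job is handed in when it is done.

Besides the shell and the picture viewer there is one more tool, called after ">>>" as name(argument=value, ...) on one line, values as JSON. send_rows: Moves the arm, as the interface text tells. Scaled input: -1 to 1 covers 0.3 m each way for a shift and 360 degrees each way for a turn. Its arguments: {"type":"object","properties":{"rows":{"type":"array"},"jaw":{"type":"number"},"newtons":{"type":"number"}},"required":["rows"]}

```bash
mkdir -p pics; ls; python3 - <<'E'
from plant import monitor, imaging, workorder, ctrl
import cv2
s=monitor.get_state(); print(s)
for n in ["scene","side","wrist"]:
    c=imaging.calibration(n); print(n,c)
    im=imaging.read_camera(n); cv2.imwrite(f"pics/a_{n}.png",im[:,:,::-1])
print(ctrl.tip_reach)
E
```

```text
pics
{'time': 0.0, 'qpos': array([ 1.06199909e+00,  2.87186899e-01,  1.57821039e+00, -1.16100273e-05,
        1.27857254e+00, -1.50001469e-01]), 'dq': array([ 0.00089671, -0.00095363,  0.00128828, -0.00018421, -0.00060734,
       -0.00100226]), 'joint_efforts': array([-1.33399080e-03, -4.05983484e+01, -2.92624640e+01, -1.55909838e-04,
        5.81917862e-03, -2.95086920e-06]), 'eef_pos': array([0.23665626, 0.63140867, 0.21591498]), 'tcp_rot': array([ 1.78435374e-01,  9.83950916e-01, -1.12648040e-03, -3.79219049e-04]), 'contact_force': array([ 0.06327424, -0.05879346,  0.29161833]), 'wrist_torque': array([-0.00713978, -0.0887333 ,  0.0036678 ]), 'opening': 1.0027479442589755}
scene {'intrinsics': array([[425.66598124,   0.        , 275.08678694],
       [  0.        , 425.66598124, 213.19826346],
       [  0.        ,   0.        ,   1.        ]]), 'cam_to_world': array([[-0.64683367, -0.58231904,  0.4924538 ,  0.96529316],
       [ 0.76257944, -0.48634998,  0.42653991,  0.37778375],
       [-0.00887741,  0.65143552,  0.75865207,  0.72982331],
       [ 0.        ,  0.        ,  0.    
[... 202 characters left out ...]
to_world': array([[ 0.91954448,  0.29863004, -0.25545654,  0.30104601],
       [-0.39297886,  0.69484933, -0.60228899, -0.53276617],
       [-0.00235778,  0.65422054,  0.75630016,  0.73812026],
       [ 0.        ,  0.        ,  0.        ,  1.        ]])}
wrist {'intrinsics': array([[326.90555136,   0.        , 281.59818905],
       [  0.        , 326.90555136, 211.72672896],
       [  0.        ,   0.        ,   1.        ]]), 'cam_to_world': array([[ 0.35077618, -0.88641453, -0.30203535,  0.15839207],
       [ 0.93645507,  0.33105649,  0.11598923,  0.66071121],
       [-0.00282378, -0.32352879,  0.94621411,  0.3719317 ],
       [ 0.        ,  0.        ,  0.        ,  1.        ]])}
0.017
```

View pics/a_scene.png

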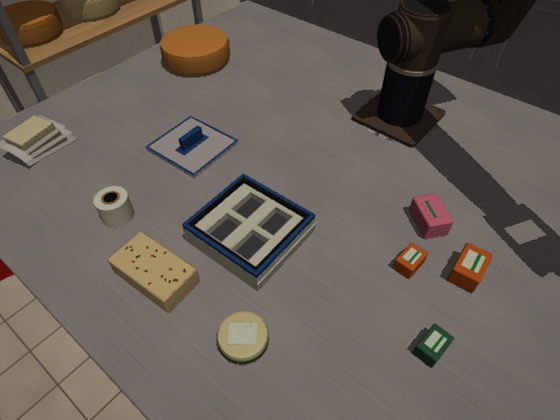

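View pics/a_side.png

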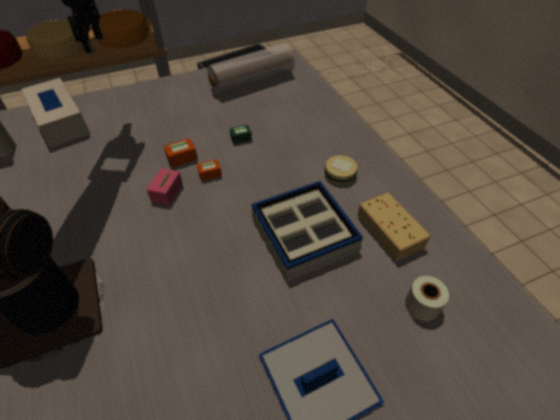

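View pics/a_wrist.png

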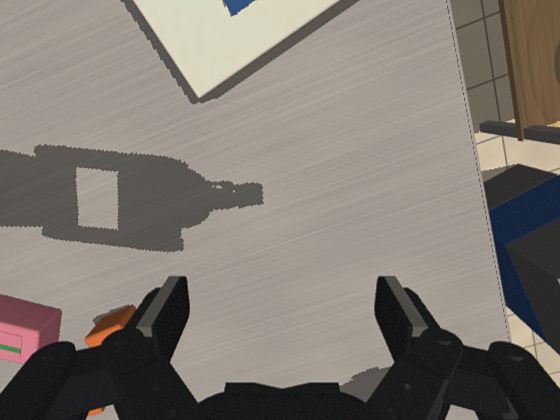

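```bash
cat > h.py <<'E'
import numpy as np, cv2
from plant import monitor, imaging, workorder, ctrl
def ray(c,u,v):
    K=c["intrinsics"];T=c["cam_to_world"]
    d=np.array([(u-K[0,2])/K[0,0],-(v-K[1,2])/K[1,1],-1.]);d=T[:3,:3]@d
    return T[:3,3],d/np.linalg.norm(d)
def plane(c,u,v,z):
    o,d=ray(c,u,v);return o+d*(z-o[2])/d[2]
def tri(obs):
    A=np.zeros((3,3));b=np.zeros(3)
    for c,u,v in obs:
        o,d=ray(c,u,v);P=np.eye(3)-np.outer(d,d);A+=P;b+=P@o
    x=np.linalg.solve(A,b)
    r=[np.linalg.norm((np.eye(3)-np.outer(ray(*q)[1],ray(*q)[1]))@(x-ray(*q)[0])) for q in obs]
    return x,r
def proj(c,p):
    K=c["intrinsics"];T=c["cam_to_world"];q=T[:3,:3].T@(np.asarray(p)-T[:3,3])
    return K[0,0]*q[0]/-q[2]+K[0,2],K[1,1]*-q[1]/-q[2]+K[1,2]
def crop(src,x0,y0,x1,y1,k,out):
    im=cv2.imread(src)[y0:y1,x0:x1];cv2.imwrite(out,cv2.resize(im,None,fx=k,fy=k,interpolation=cv2.INTER_CUBIC))
E
python3 - <<'E'
from h import *
crop("pics/a_scene.png",370,180,510,380,3,"pics/b1.png")
crop("pics/a_scene.png",140,110,330,290,4,"pics/b2.png")
crop("pics/a_side.png",130,110,270,210,5,"pics/b3.png")
crop("pics/a_side.png",240,170,380,280,5,"pics/b4.png")
E
```

```text
(no output)
```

View pics/b1.png

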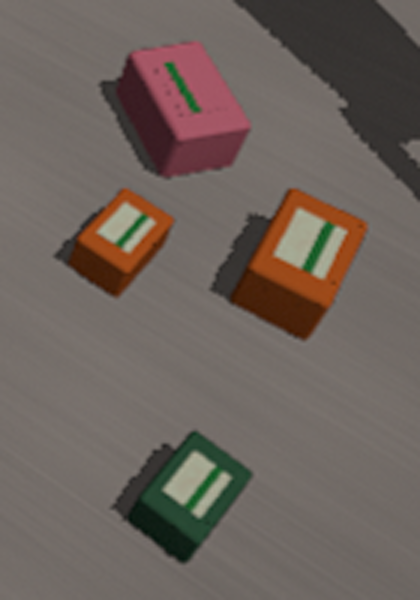

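View pics/b2.png

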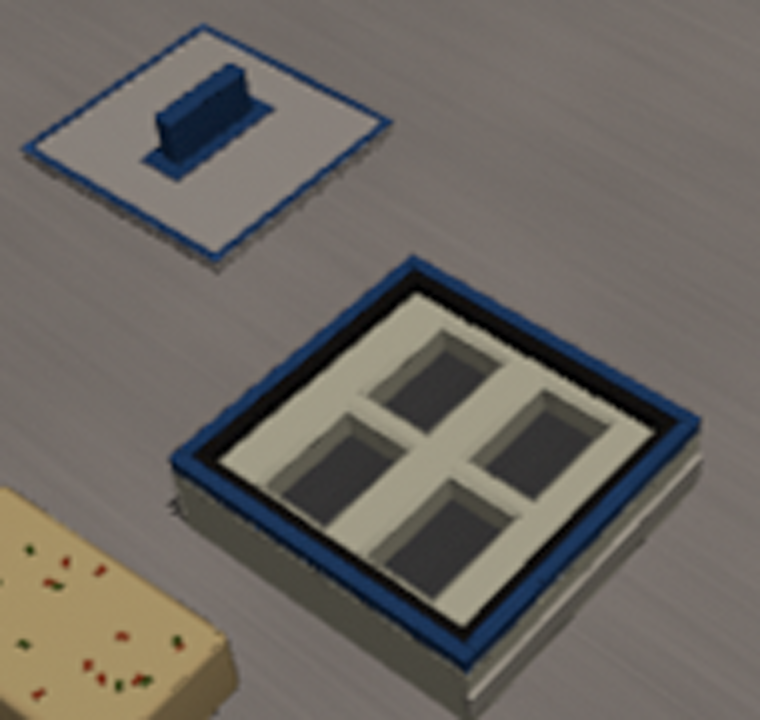

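View pics/b3.png

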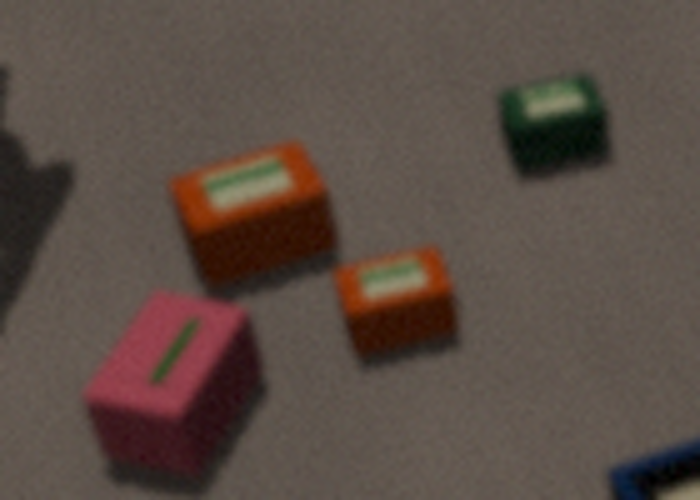

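View pics/b4.png

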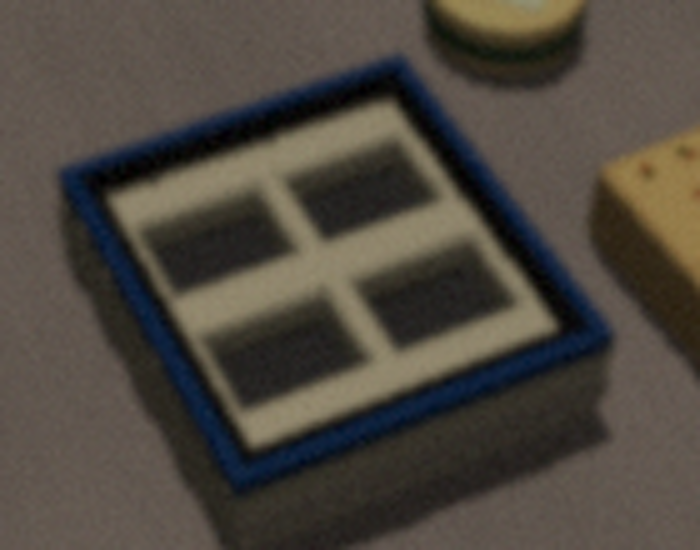

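```bash
python3 - <<'E'
from h import *
S=imaging.calibration("scene");D=imaging.calibration("side")
o=lambda P,k,x,y:[(a/k+x,b/k+y) for a,b in P]
obj={
"sm_orange":(o([(124,190),(173,220),(122,267),(76,240)],3,370,180),o([(335,268),(438,247),(456,286),(350,312)],5,130,110)),
"green":(o([(194,432),(252,474),(187,534),(132,492)],3,370,180),o([(502,90),(590,75),(605,113),(512,133)],5,130,110)),
"big_orange":(o([(292,190),(366,228),(316,305),(249,258)],3,370,180),o([(172,182),(300,142),(328,190),(190,234)],5,130,110)),
"rim":(o([(412,256),(700,420),(470,665),(172,460)],4,140,110),o([(400,55),(610,335),(238,488),(62,172)],5,240,170)),
}
for n,(a,b) in obj.items():
    best=None
    for k in range(4):
        bb=b[k:]+b[:k]
        R=[tri([(S,*p),(D,*q)]) for p,q in zip(a,bb)]
        e=sum(sum(r[1]) for r in R)
        if best is None or e<best[0]:best=(e,np.array([r[0] for r in R]))
    X=best[1];c=X.mean(0);L=[np.linalg.norm(X[i]-X[i-3]) for i in range(4)]
    ed=[np.degrees(np.arctan2(*(X[(i+1)%4]-X[i])[1::-1])) for i in range(4)]
    print(n,"err",best[0].round(4),"c",c.round(4),"L",np.round(L,3),"ang",np.round(ed,1));print(X.round(3))
L=o([(204,25),(390,122),(216,258),(24,150)],4,140,110)
X=np.array([plane(S,*p,0.010) for p in L]);print("lid",X.round(3),X.mean(0),[np.linalg.norm(X[i]-X[i-1]).round(3) for i in range(4)])
print(np.array([plane(D,*p,.01) for p in [(260,358),(330,323),(380,403)]]).round(3))
E
```

```text
sm_orange err 0.0053 c [0.426  0.2651 0.0324] L [0.037 0.057 0.033 0.059] ang [ 87.3  -7.7 -90.4 176. ]
[[0.396 0.25  0.031]
 [0.398 0.287 0.032]
 [0.455 0.279 0.034]
 [0.455 0.245 0.033]]
green err 0.0065 c [0.5578 0.3801 0.0317] L [0.038 0.056 0.035 0.058] ang [ 80.9 -11.4 -95.8 170.8]
[[0.527 0.367 0.028]
 [0.533 0.404 0.033]
 [0.588 0.393 0.034]
 [0.584 0.357 0.031]]
big_orange err 0.0091 c [0.3691 0.3621 0.0419] L [0.049 0.077 0.049 0.078] ang [  90.3    0.   -88.8 -179.3]
[[0.33  0.337 0.039]
 [0.33  0.387 0.04 ]
 [0.407 0.387 0.043]
 [0.408 0.338 0.046]]
rim err 0.0097 c [ 0.5757 -0.0313  0.0542] L [0.199 0.188 0.199 0.187] ang [  91.7    2.3  -88.4 -177.6]
[[ 0.485 -0.135  0.054]
 [ 0.479  0.064  0.054]
 [ 0.667  0.072  0.054]
 [ 0.672 -0.127  0.054]]
lid [[ 0.377 -0.436  0.01 ]
 [ 0.37  -0.264  0.01 ]
 [ 0.53  -0.258  0.01 ]
 [ 0.541 -0.427  0.01 ]] [ 0.45447867 -0.3463247   0.01      ] [np.float64(0.164), np.float64(0.172), np.float64(0.16), np.float64(0.17)]
[[ 0.368 -0.274  0.01 ]
 [ 0.523 -0.264  0.01 ]
 [ 0.534 -0.431  0.01 ]]
```

>>> send_rows(rows=[[0.4,-1,0,0.036],[0.4,-1,0,0.036],[0.4,-1,0,0.036],[0.4,-1,0,0.036],[0.4,-1,0,0.036],[0.4,-1,0,0.036],[0.4,-1,0,0.036]], jaw=0)

```text
time: 1.02
eef_pos: [0.3572, 0.3317, 0.2173]
tcp_rot: [0.067, 0.998, 0.0, -0.0]
contact_force: [-0.3, 0.5, 0.0]
opening: 0.999
```

>>> send_rows(rows=[[0.1,-0.22,0,0],[0.1,-0.22,0,0],[0.1,-0.22,0,0],[0.1,-0.22,0,0]])

```text
time: 1.52
eef_pos: [0.3865, 0.2673, 0.2172]
tcp_rot: [0.065, 0.998, 0.0, -0.0]
contact_force: [-1.3, 0.7, -0.2]
opening: 1.005
```

```bash
python3 - <<'E'
from h import *
s=monitor.get_state();print(s["time"],s["eef_pos"],s["tcp_rot"],s["contact_force"])
np.save("c1.npy",imaging.calibration("wrist")["cam_to_world"]);im=imaging.read_camera("wrist"); cv2.imwrite("pics/c_w.png",im[:,:,::-1])
E
```

```text
1.525 [0.38645412 0.26730133 0.21722586] [ 6.53635172e-02  9.97861465e-01  1.97424011e-04 -2.62104341e-04] [-1.29974526  0.71065243 -0.18666186]
```

View pics/c_w.png

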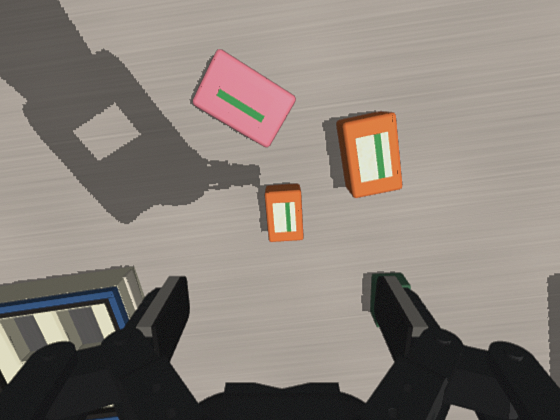

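```bash
python3 - <<'E'
from h import *
crop("pics/c_w.png",250,170,320,255,8,"pics/c2.png")
E
```

```text
(no output)
```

View pics/c2.png

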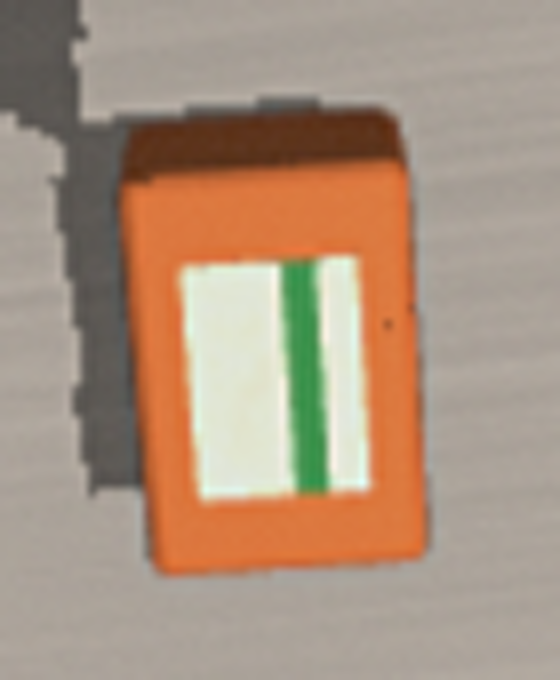

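```bash
cat >> h.py <<'E'
def rectfit(c,pts,z):
    X=np.array([plane(c,*p,z)[:2] for p in pts]);m=X.mean(0)
    L=[np.linalg.norm(X[i]-X[(i+1)%4])*1000 for i in range(4)]
    a=[np.degrees(np.arctan2(*(X[(i+1)%4]-X[i])[::-1])) for i in range(4)]
    return m.round(4),np.round(L,1),np.round(a,1)
def off(P,k,x,y): return [(a/k+x,b/k+y) for a,b in P]
E
python3 - <<'E'
from h import *
c=imaging.calibration("wrist");c["cam_to_world"]=np.load("c1.npy")
P=off([(122,183),(405,158),(428,558),(155,575)],8,250,170)
for z in (.030,.034,.038): print(z,rectfit(c,P,z))
S=imaging.calibration("scene");D=imaging.calibration("side")
a=off([(76,240),(124,190),(173,220),(122,267)],3,370,180);b=off([(335,268),(438,247),(456,286),(350,312)],5,130,110)
for i in range(4):
    pr=[plane(S,*p,.034)[:2] for p in a]
print(rectfit(S,a,.034),rectfit(D,b,.034))
m=[plane(S,*np.mean(a,0),.034),plane(D,*np.mean(b,0),.034)];print(m)
print(tri([(S,*np.mean(a,0)),(D,*np.mean(b,0)),(c,*np.mean(P,0))]))
E
```

```text
0.03 (array([0.4259, 0.2651]), array([38.6, 59.2, 39.1, 58.3]), array([ 87.8,  -3.2, -93.6, 176.3]))
0.034 (array([0.4245, 0.2652]), array([38.1, 58.5, 38.7, 57.6]), array([ 87.8,  -3.2, -93.6, 176.3]))
0.038 (array([0.4231, 0.2654]), array([37.7, 57.8, 38.2, 56.9]), array([ 87.8,  -3.2, -93.6, 176.3]))
(array([0.4266, 0.2657]), array([56.7, 36.8, 55.2, 33.2]), array([175.8,  87.9,  -8.1, -89.1])) (array([0.4262, 0.2626]), array([57.6, 34.8, 58.8, 37.7]), array([ -5.7, -90.6, 177.3,  87.3]))
[array([0.42701739, 0.26577699, 0.034     ]), array([0.42602652, 0.2624098 , 0.034     ])]
(array([0.42546089, 0.26525692, 0.0314727 ]), [np.float64(0.0003462358358598363), np.float64(0.0010066684137371251), np.float64(0.0007858192495725352)])
```

>>> send_rows(rows=[[0.128,-0.007,-0.2,0.012],[0.128,-0.007,-0.4,0.012],[0.128,-0.007,-0.4,0.012],[0.128,-0.007,-0.5,0.012],[0.128,-0.007,-0.58,0.012],[0.128,-0.007,-0.613,0.012],[0.128,-0.007,-0.613,0.012],[0.128,-0.007,-0.613,0.012]])

```text
time: 2.58
eef_pos: [0.4266, 0.2646, 0.0352]
tcp_rot: [0.028, 1.0, 0.001, 0.001]
contact_force: [-0.3, 1.0, 0.5]
opening: 1.002
```

>>> send_rows(rows=[[0,0,0,0],[0,0,0,0],[0,0,0,0],[0,0,0,0],[0,0,0,0],[0,0,0,0],[0,0,0,0],[0,0,0,0]], jaw=1, newtons=50)

```text
time: 3.58
eef_pos: [0.4254, 0.2639, 0.0334]
tcp_rot: [0.029, 1.0, -0.0, -0.0]
contact_force: [-0.8, -1.1, -0.1]
opening: 0.002
```

>>> send_rows(rows=[[0,0,0.05,0],[0,0,0.15,0],[0,0,0.3,0],[0,0,0.45,0],[0,0,0.45,0]])

```text
time: 4.2
eef_pos: [0.4285, 0.2651, 0.1745]
tcp_rot: [0.029, 1.0, 0.002, 0.005]
contact_force: [0.4, 0.5, -0.7]
opening: 0.001
```

```bash
cat > shot.py <<'E'
import sys
from h import *
t=sys.argv[1]
s=monitor.get_state();print(s["time"],s["eef_pos"].round(4),s["tcp_rot"].round(4),s["contact_force"].round(1),round(s["opening"],3))
for n in sys.argv[2:]:
    np.save(f"pics/{t}_{n}.npy",imaging.calibration(n)["cam_to_world"]);im=imaging.read_camera(n); cv2.imwrite(f"pics/{t}_{n}.png",im[:,:,::-1])
E
python3 shot.py d wrist scene
```

```text
4.2 [0.4285 0.2651 0.1745] [0.0285 0.9996 0.0021 0.0052] [ 0.4  0.5 -0.7] 0.001
```

View pics/d_wrist.png

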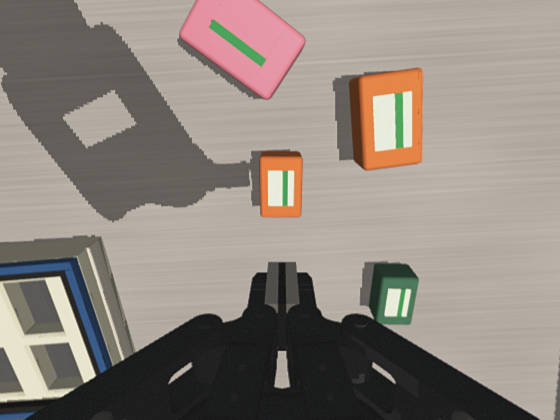

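View pics/d_scene.png

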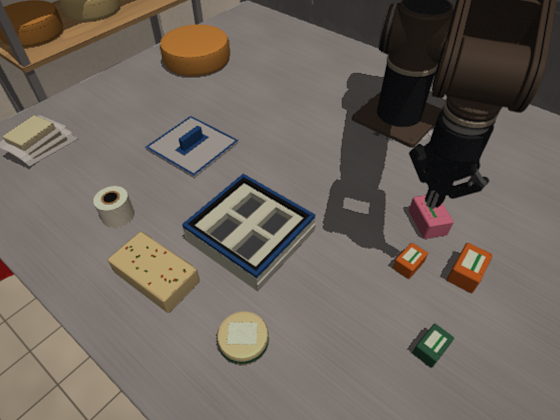

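```bash
python3 - <<'E'
from h import *
S=imaging.calibration("scene");D=imaging.calibration("side");c=imaging.calibration("wrist")
s=monitor.get_state();t=s["eef_pos"];print(s["qpos"])
for n,k in(("S",S),("W",c)):
    print(n,"tcp",proj(k,t),"tip",proj(k,t-[0,0,.017]),"bar",proj(k,[.425,.265,.034]))
crop("pics/d_scene.png",370,120,510,300,4,"pics/d2.png")
E
```

```text
[ 3.52354739e-01 -5.75740085e-02  2.04348453e+00 -3.21159428e-05
  1.15369841e+00 -1.16126722e+00]
S tcp (np.float64(428.9635138032503), np.float64(210.55489624622027)) tip (np.float64(426.41074337893053), np.float64(216.86674591813605)) bar (np.float64(411.3958830544085), np.float64(255.56379609941087))
W tcp (np.float64(282.37240906472687), np.float64(265.73695315842605)) tip (np.float64(282.3100623449258), np.float64(251.69986641560212)) bar (np.float64(283.09460353495956), np.float64(194.5386436926508))
```

View pics/d2.png

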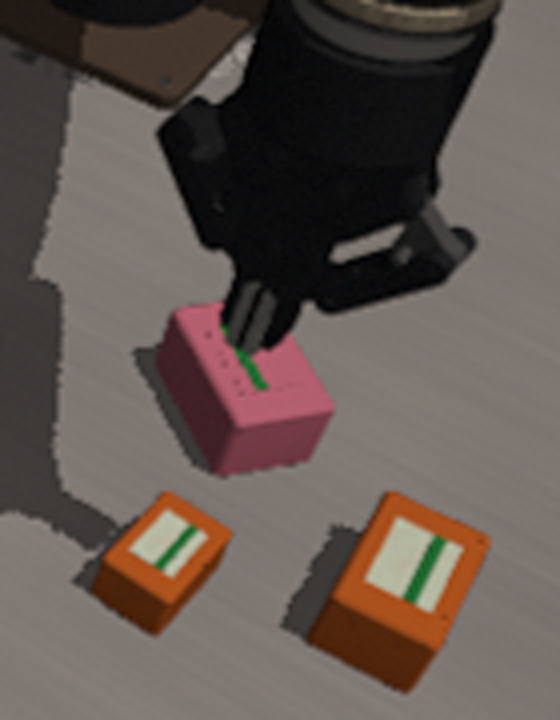

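```bash
python3 shot.py e wrist scene side; python3 - <<'E'
from h import *
S=imaging.calibration("scene");D=imaging.calibration("side");c=imaging.calibration("wrist")
s=monitor.get_state();t=s["eef_pos"];print(s["time"],t)
for n,k in(("S",S),("D",D),("W",c)):
    print(n,"tcp",np.round(proj(k,t),1),"tip",np.round(proj(k,t-[0,0,.017]),1),"bar",np.round(proj(k,[.425,.265,.034]),1))
a=cv2.imread("pics/e_scene.png")[150:290,380:500];b=cv2.imread("pics/e_wrist.png")[150:290,220:340];d=cv2.imread("pics/e_side.png")[80:220,120:240]
cv2.imwrite("pics/e3.png",cv2.resize(np.hstack([a,b]),None,fx=3.3,fy=4));cv2.imwrite("pics/e4.png",cv2.resize(d,None,fx=4,fy=4))
E
```

```text
4.3 [0.4256 0.264  0.1695] [2.860e-02 9.996e-01 4.000e-04 9.000e-04] [-1.4 -0.1 -0.5] -0.001
4.45 [0.42435655 0.26352671 0.16694681]
S tcp [428.7 211. ] tip [426.1 217.2] bar [411.4 255.6]
D tcp [200.4 125.5] tip [201.5 131.1] bar [208.3 165.2]
W tcp [282.4 265.7] tip [282.4 251.8] bar [284.  197.2]
```

View pics/e3.png

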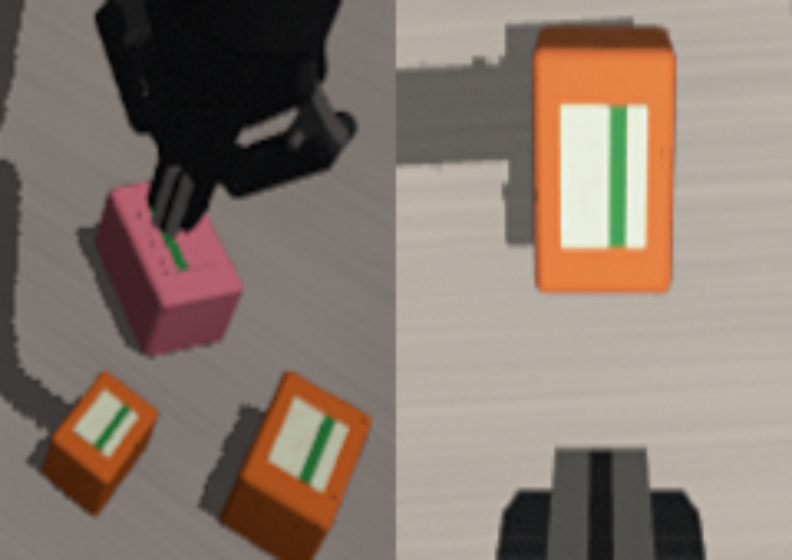

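View pics/e4.png

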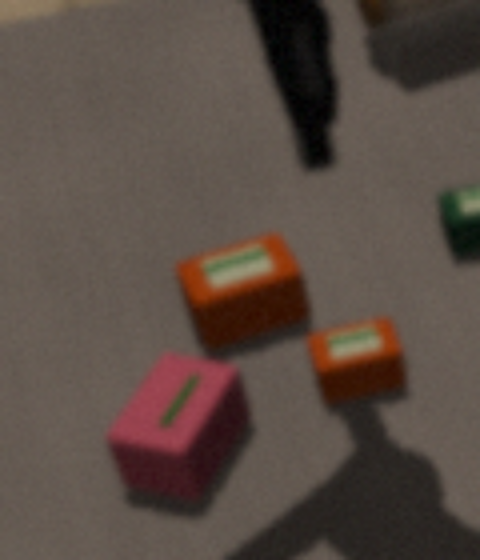

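```bash
python3 shot.py f scene side wrist; python3 - <<'E'
from h import *
S=imaging.calibration("scene");D=imaging.calibration("side")
print(tri([(S,433,207.5),(D,199,121)]))
print(tri([(S,434,205.5),(D,199,119.5)]))
s=monitor.get_state();print(s["eef_pos"],s["tcp_rot"])
c=imaging.calibration("wrist");print(c["cam_to_world"][:3,3]-s["eef_pos"])
crop("pics/f_scene.png",400,160,470,230,8,"pics/f1.png")
crop("pics/f_side.png",170,90,240,160,8,"pics/f2.png")
E
```

```text
4.45 [0.4244 0.2635 0.1669] [ 2.860e-02  9.996e-01 -6.000e-04 -1.400e-03] [ 0.7  0.1 -0.6] 0.001
(array([0.42338095, 0.26764838, 0.17796965]), [np.float64(0.0003345251569832599), np.float64(0.0003345251569832374)])
(array([0.42361234, 0.26757057, 0.18279583]), [np.float64(0.0009629825870096521), np.float64(0.000962982587009666)])
[0.42468289 0.26362268 0.16712187] [ 2.86437374e-02  9.99588847e-01 -4.76749423e-04 -1.20261491e-03]
[-0.08325225  0.00461164  0.15604167]
```

View pics/f1.png

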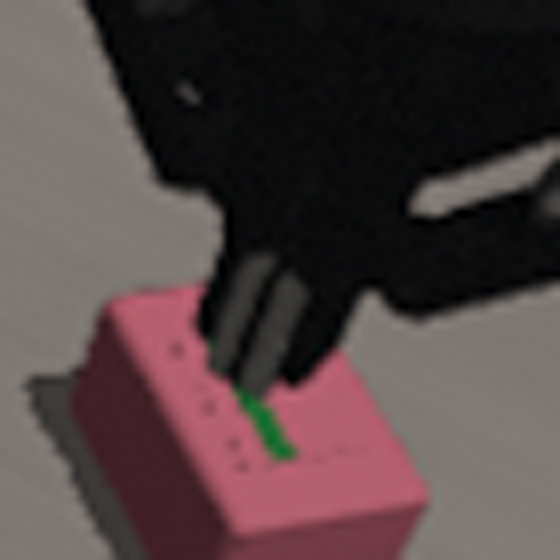

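View pics/f2.png

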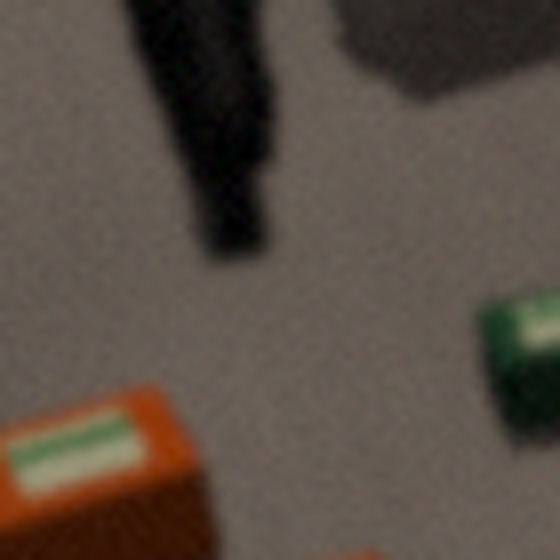

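>>> send_rows(rows=[[0.2,0.05,-0.1,0],[0.2,0.05,-0.3,0],[0.2,0.05,-0.4,0],[0.2,0.05,-0.45,0],[0.2,0.05,-0.45,0],[0.2,0.05,-0.45,0]])

```text
time: 5.35
eef_pos: [0.4867, 0.2794, 0.0352]
tcp_rot: [0.029, 1.0, 0.001, 0.002]
contact_force: [0.1, -0.2, 0.4]
opening: 0.001
```

```bash
python3 shot.py g scene side; python3 - <<'E'
from h import *
s=monitor.get_state();S=imaging.calibration("scene");D=imaging.calibration("side");t=s["eef_pos"]
for n,k in(("S",S),("D",D)):
    print(n,"tcp",np.round(proj(k,t),1),"tip",np.round(proj(k,t-[0,0,.017]),1))
crop("pics/g_scene.png",370,190,470,290,7,"pics/g1.png")
crop("pics/g_side.png",160,100,260,200,7,"pics/g2.png")
E
```

```text
5.35 [0.4867 0.2794 0.0352] [2.860e-02 9.996e-01 6.000e-04 1.500e-03] [ 0.1 -0.2  0.4] 0.001
S tcp [402.5 279.8] tip [400.5 284.5]
D tcp [228.1 155.7] tip [228.7 160.3]
```

View pics/g1.png

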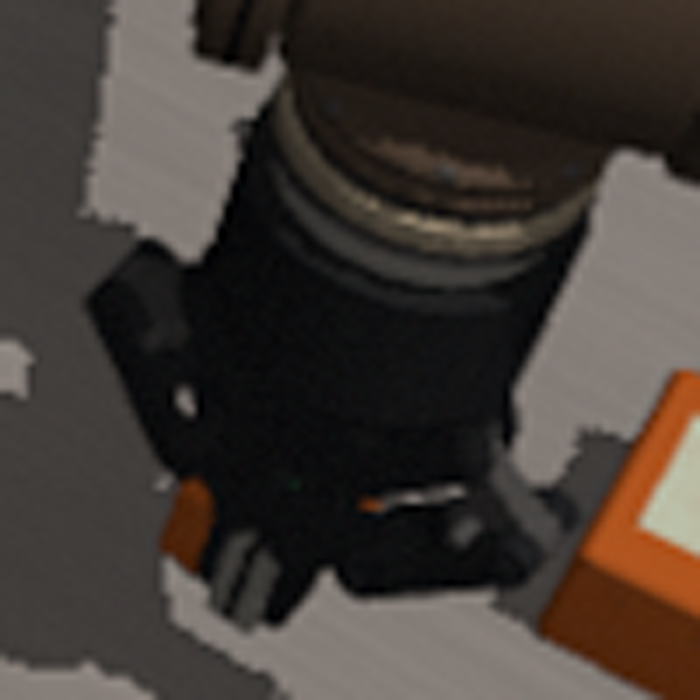

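View pics/g2.png

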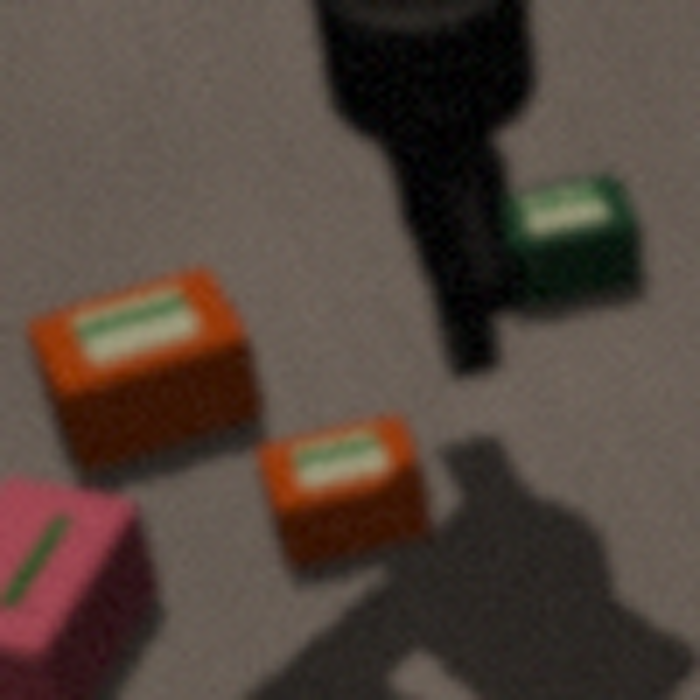

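>>> send_rows(rows=[[0,0,-0.03,0],[0,0,-0.05,0],[0,0,-0.06,0],[0,0,-0.06,0]])

```text
time: 5.95
eef_pos: [0.485, 0.2788, 0.0149]
tcp_rot: [0.029, 1.0, -0.0, -0.0]
contact_force: [0.7, 1.0, -0.4]
opening: 0.0
```

>>> send_rows(rows=[[0,0,-0.01,0],[0,0,-0.02,0],[0,0,-0.02,0]])

```text
time: 6.32
eef_pos: [0.4852, 0.2788, 0.0091]
tcp_rot: [0.029, 1.0, -0.0, -0.0]
contact_force: [0.4, 0.1, 0.9]
opening: -0.003
```

>>> send_rows(rows=[[0,0,-0.01,0],[0,0,-0.02,0],[0,0,-0.02,0]])

```text
time: 6.7
eef_pos: [0.4851, 0.2788, 0.003]
tcp_rot: [0.029, 1.0, -0.0, -0.0]
contact_force: [-0.6, 0.4, -0.4]
opening: -0.001
```

>>> send_rows(rows=[[0,0,-0.01,0],[0,0,-0.01,0]])

```text
time: 6.95
eef_pos: [0.4852, 0.2788, 0.0002]
tcp_rot: [0.029, 1.0, -0.0, -0.0]
contact_force: [-0.2, -0.6, -0.5]
opening: -0.0
```

>>> send_rows(rows=[[0,0,-0.01,0],[0,0,-0.01,0]])

```text
time: 7.2
eef_pos: [0.4852, 0.2788, -0.0029]
tcp_rot: [0.029, 1.0, -0.0, -0.0]
contact_force: [-0.5, 0.3, 0.4]
opening: -0.002
```

>>> send_rows(rows=[[0,0,-0.01,0],[0,0,-0.01,0]])

```text
time: 7.45
eef_pos: [0.4851, 0.2788, -0.0059]
tcp_rot: [0.029, 1.0, -0.0, -0.0]
contact_force: [0.3, 0.6, -0.3]
opening: 0.001
```

>>> send_rows(rows=[[0,0,-0.01,0],[0,0,-0.01,0]])

```text
time: 7.7
eef_pos: [0.4852, 0.2788, -0.0089]
tcp_rot: [0.029, 1.0, -0.0, -0.0]
contact_force: [1.0, -1.0, 0.7]
opening: -0.005
```

>>> send_rows(rows=[[0,0,-0.007,0],[0,0,-0.007,0]])

```text
time: 7.95
eef_pos: [0.4852, 0.2788, -0.0109]
tcp_rot: [0.029, 1.0, -0.0, -0.0]
contact_force: [-0.1, 0.7, -0.4]
opening: 0.001
```

```bash
python3 shot.py g2 scene side; python3 - <<'E'
from h import *
crop("pics/g2_scene.png",370,190,470,290,7,"pics/g21.png")
crop("pics/g2_side.png",160,100,260,200,7,"pics/g22.png")
E
```

```text
7.95 [ 0.4852  0.2788 -0.0109] [ 2.860e-02  9.996e-01 -1.000e-04 -2.000e-04] [-0.1  0.7 -0.4] 0.001
```

View pics/g21.png

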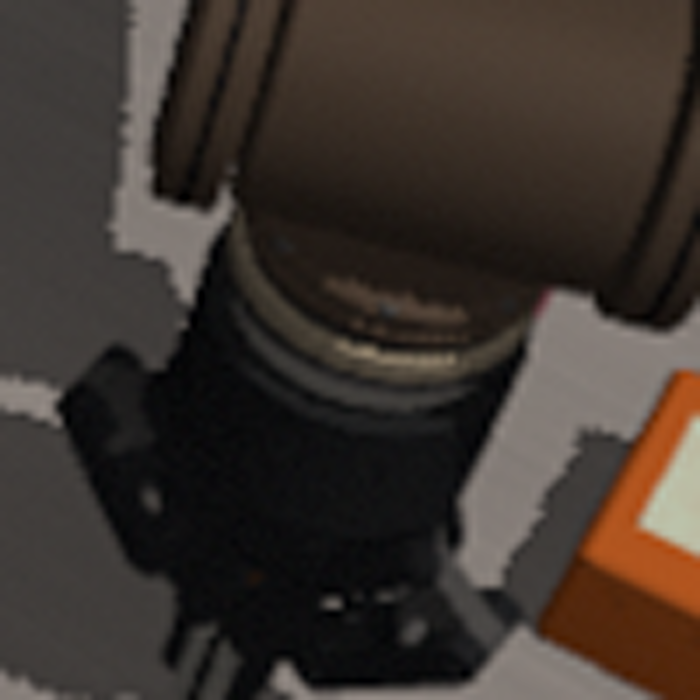

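View pics/g22.png

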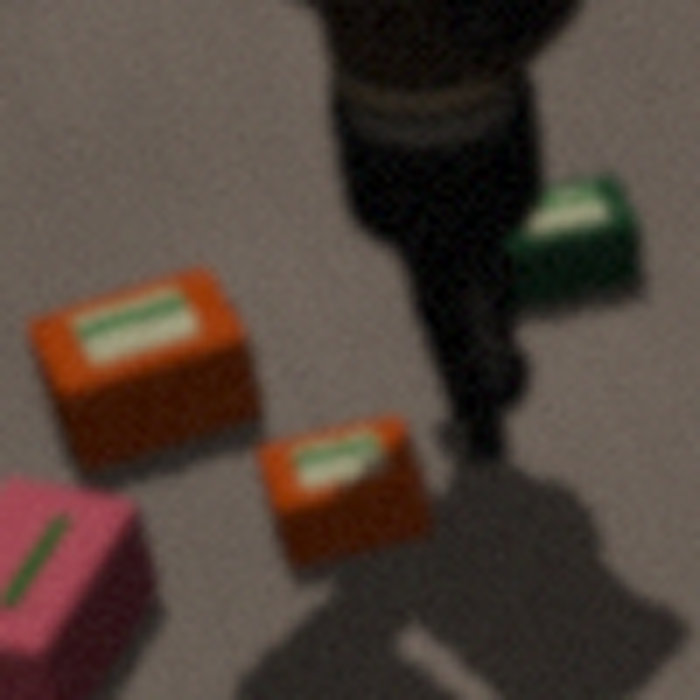

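>>> send_rows(rows=[[0,0,-0.007,0],[0,0,-0.007,0]])

```text
time: 8.3
eef_pos: [0.4853, 0.2788, -0.013]
tcp_rot: [0.029, 1.0, -0.0, -0.0]
contact_force: [0.2, 0.5, -0.7]
opening: 0.001
```

>>> send_rows(rows=[[0,0,-0.007,0],[0,0,-0.007,0]])

```text
time: 8.55
eef_pos: [0.4856, 0.279, -0.0139]
tcp_rot: [0.029, 1.0, -0.0, -0.0]
contact_force: [-2.0, -0.7, 5.2]
opening: -0.002
```

>>> send_rows(rows=[[0,0,0.15,0],[0,0,0.3,0],[-0.1,-0.02,0.3,0],[-0.2,-0.046,0.3,0],[-0.2,-0.046,0.3,0],[-0.2,-0.046,0.3,0],[-0.2,-0.046,0.3,0],[-0.2,-0.046,0.3,0]], jaw=0)

```text
time: 9.55
eef_pos: [0.4261, 0.2652, 0.0752]
tcp_rot: [0.029, 1.0, 0.0, 0.0]
contact_force: [-0.4, -0.0, -0.6]
opening: 1.0
```

```bash
python3 shot.py i wrist
```

```text
9.55 [0.4261 0.2652 0.0752] [2.870e-02 9.996e-01 0.000e+00 1.000e-04] [-0.4 -0.  -0.6] 1.0
```

View pics/i_wrist.png

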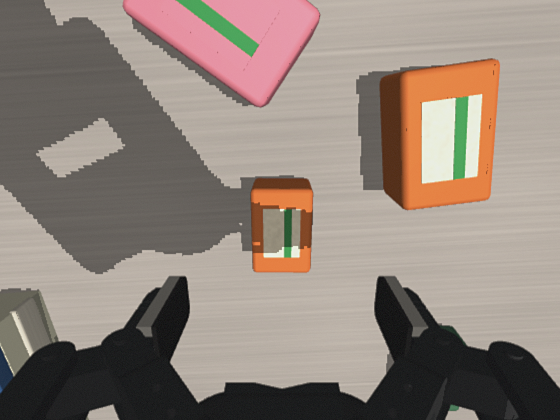

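```bash
python3 - <<'E'
from h import *
c=imaging.calibration("wrist");c["cam_to_world"]=np.load("pics/i_wrist.npy")
print(proj(c,[.425,.265,.034]))
print(rectfit(c,[(253,189),(312,190),(310,272),(254,272)],.034))
c2=imaging.calibration("wrist");c2["cam_to_world"]=np.load("c1.npy")
P=np.mean(off([(122,183),(405,158),(428,558),(155,575)],8,250,170),0)
print(tri([(c,282.3,230.8),(c2,*P)]))
E
```

```text
(np.float64(281.8758513970595), np.float64(233.88675169195778))
(array([0.4241, 0.2653]), array([36.7, 57.6, 38.1, 58.3]), array([ 85.7,  -2.9, -93.2, 175.8]))
(array([0.42884169, 0.26492426, 0.01944806]), [np.float64(0.00016425053299579123), np.float64(0.0001642505329956961)])
```

>>> send_rows(rows=[[0,0,-0.1,0],[0,0,-0.2,0],[0,0,-0.25,0],[0,0,-0.26,0],[0,0,-0.26,0],[0,0,-0.26,0]])

```text
time: 10.35
eef_pos: [0.4264, 0.2655, -0.0017]
tcp_rot: [0.029, 1.0, 0.0, 0.001]
contact_force: [-0.4, 0.5, 0.2]
opening: 1.001
```

>>> send_rows(rows=[[0,0,0,0],[0,0,0,0],[0,0,0,0],[0,0,0,0],[0,0,0,0],[0,0,0,0],[0,0,0,0]], jaw=1, newtons=40)

```text
time: 11.22
eef_pos: [0.4258, 0.2653, -0.0024]
tcp_rot: [0.029, 1.0, 0.0, 0.0]
contact_force: [-1.1, -0.5, 5.0]
opening: 0.457
```

```bash
python3 shot.py j wrist scene
```

```text
11.225 [ 0.4258  0.2653 -0.0024] [2.860e-02 9.996e-01 1.000e-04 4.000e-04] [-1.1 -0.5  5. ] 0.457
```

View pics/j_wrist.png

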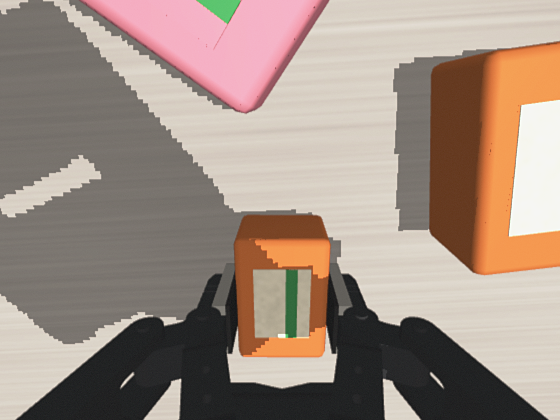

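>>> send_rows(rows=[[0,0,0.1,0],[0,0,0.3,0],[0,0,0.5,0],[0.1,-0.15,0.5,0.003],[0.2,-0.3,0.5,0.006],[0.3,-0.45,0.5,0.01],[0.4,-0.6,0.5,0.0145],[0.43,-0.75,0.5,0.0145],[0.43,-0.867,0.5,0.0145],[0.43,-0.867,0.5,0.0145],[0.43,-0.867,0.5,0.0145],[0.43,-0.867,0.5,0.0145]])

```text
time: 12.82
eef_pos: [0.554, 0.0061, 0.1466]
tcp_rot: [-0.018, 1.0, 0.0, -0.0]
contact_force: [0.5, 0.2, -1.2]
opening: 0.46
```

```bash
python3 shot.py k wrist scene side
```

```text
12.825 [0.554  0.0061 0.1466] [-1.760e-02  9.998e-01  2.000e-04 -4.000e-04] [ 0.5  0.2 -1.2] 0.46
```

View pics/k_wrist.png

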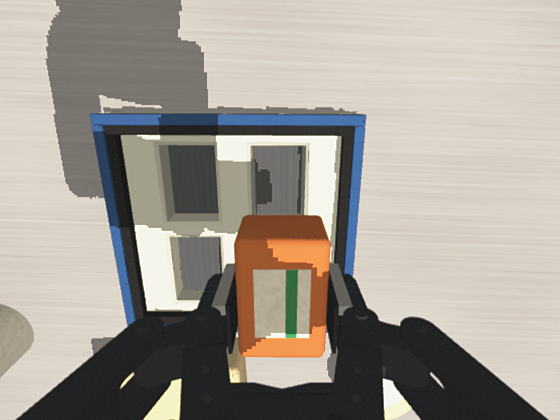

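View pics/k_scene.png

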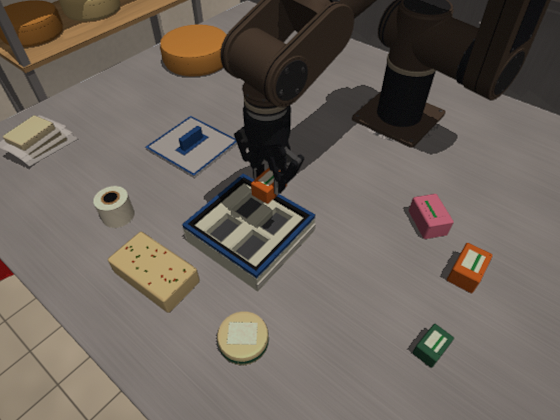

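View pics/k_side.png

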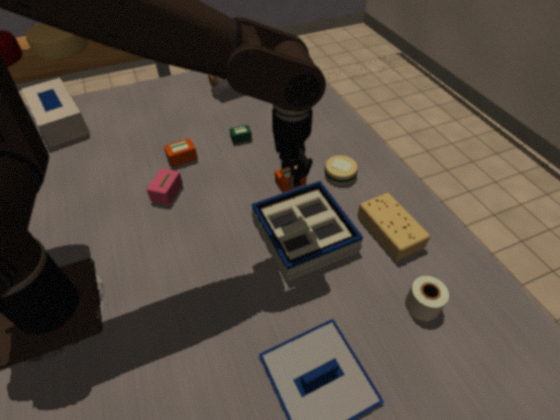

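```bash
python3 - <<'E'
from h import *
crop("pics/k_wrist.png",85,100,375,320,2.75,"pics/k1.png")
crop("pics/k_side.png",245,170,365,280,6,"pics/k2.png")
crop("pics/k_scene.png",180,160,320,290,5,"pics/k3.png")
E
```

```text
(no output)
```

View pics/k1.png

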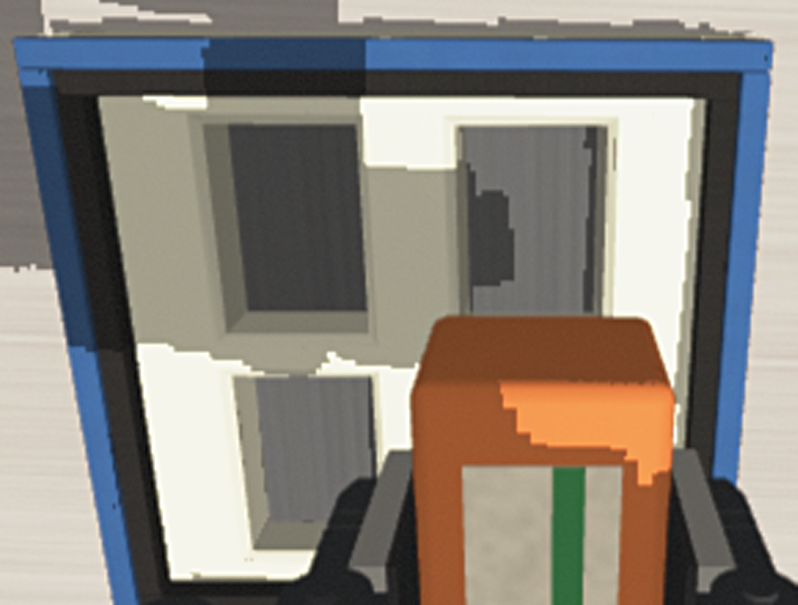

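View pics/k2.png

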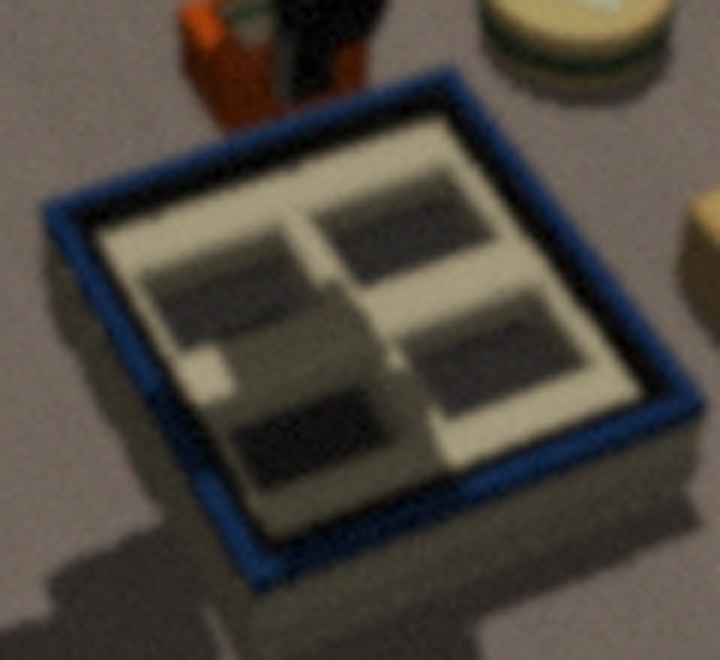

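View pics/k3.png

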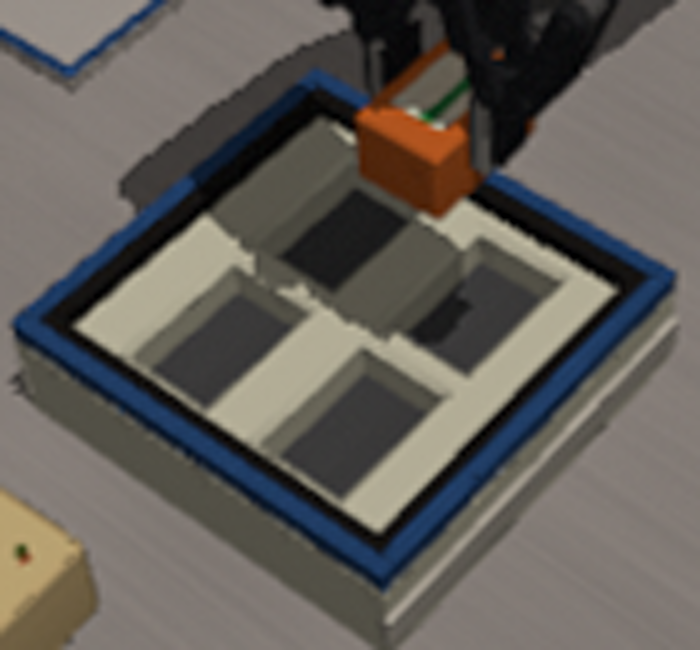

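```bash
cat > fit.py <<'E'
from h import *
from scipy.optimize import least_squares
S=imaging.calibration("scene");D=imaging.calibration("side")
W=imaging.calibration("wrist");W["cam_to_world"]=np.load("pics/k_wrist.npy")
obs=[]
q=lambda sx,sy:(sx*.095,sy*.1,.058)
def pk(px,py,sx,sy):return (px*.039+sx*.032,py*.036+sy*.022,.046)
sc=off([(412,256),(700,420),(470,665),(172,460)],4,140,110)
for p,s in zip(sc,[(-1,-1),(-1,1),(1,1),(1,-1)]):obs.append((S,p,q(*s)))
for P,pp in (([(232,268),(312,318),(208,405),(132,358)],(1,-1)),([(370,350),(450,398),(345,497),(262,440)],(1,1))):
    for p,s in zip(off(P,5,180,160),[(-1,-1),(-1,1),(1,1),(1,-1)]):obs.append((S,p,pk(*pp,*s)))
sd=off([(400,55),(610,335),(238,488),(62,172)],5,240,170)
for p,s in zip(sd,[(1,1),(1,-1),(-1,-1),(-1,1)]):obs.append((D,p,q(*s)))
P=off([(12,40),(772,40)],2.75,85,100)
for p,s in zip(P,[(-1,-1),(-1,1)]):obs.append((W,p,q(*s)))
P=off([(190,118),(363,118),(374,338),(228,335)],2.75,85,100)
for p,s in zip(P,[(-1,-1),(-1,1),(1,1),(1,-1)]):obs.append((W,p,pk(-1,-1,*s)))
P=off([(447,120),(617,120)],2.75,85,100)
for p,s in zip(P,[(-1,-1),(-1,1)]):obs.append((W,p,pk(-1,1,*s)))
def run(cams,fz):
    o=[x for x in obs if any(x[0] is c for c in cams)]
    def f(v):
        c,s=np.cos(v[2]),np.sin(v[2]);r=[]
        for cam,p,m in o:
            X=[v[0]+c*m[0]-s*m[1],v[1]+s*m[0]+c*m[1],m[2]+(v[3] if fz else 0)]
            r+=list(np.array(proj(cam,X))-p)
        return r
    v=least_squares(f,[.575,-.03,.04,0][:4 if fz else 3],loss="soft_l1").x
    return v.round(4),np.round(np.sqrt(np.mean(np.square(f(v)))),2)
if __name__=="__main__":
    for n,c in (("S",[S]),("D",[D]),("W",[W]),("SD",[S,D]),("all",[S,D,W])):print(n,run(c,0),run(c,1))
E
python3 fit.py
```

```text
S (array([ 0.5764, -0.0282,  0.038 ]), np.float64(0.67)) (array([ 0.5715, -0.0338,  0.0385, -0.0096]), np.float64(0.54))
D (array([ 0.5754, -0.0345,  0.0354]), np.float64(0.78)) (array([ 0.5804, -0.0252,  0.0336, -0.0135]), np.float64(0.3))
W (array([ 0.575 , -0.0311,  0.0415]), np.float64(1.9)) (array([ 0.5752, -0.0316,  0.0426, -0.0015]), np.float64(1.87))
SD (array([ 0.5762, -0.0291,  0.0392]), np.float64(0.99)) (array([ 0.5747, -0.0308,  0.0381, -0.0042]), np.float64(0.69))
all (array([ 0.5751, -0.0307,  0.0432]), np.float64(1.45)) (array([ 0.5753, -0.0314,  0.0433, -0.003 ]), np.float64(1.32))
```

>>> send_rows(rows=[[0.1,0.002,0,0],[0.196,0.002,0,0.0005],[0.196,0.002,-0.1,0.0005],[0.196,0.002,-0.2,0.0005],[0.196,0.002,-0.28,0.0005],[0.196,0.002,-0.28,0.0005],[0.196,0.002,-0.28,0.0005],[0.196,0.002,-0.28,0.0005]])

```text
time: 13.98
eef_pos: [0.6144, 0.0056, 0.065]
tcp_rot: [-0.019, 1.0, -0.0, 0.002]
contact_force: [-0.2, 0.3, -1.5]
opening: 0.463
```

```bash
python3 shot.py l wrist scene side;python3 - <<'E'
from h import *
crop("pics/l_side.png",245,150,365,260,6,"pics/l2.png")
crop("pics/l_scene.png",180,160,320,290,5,"pics/l3.png")
E
```

```text
13.975 [0.6144 0.0056 0.065 ] [-1.860e-02  9.998e-01 -3.000e-04  1.600e-03] [-0.2  0.3 -1.5] 0.463
```

View pics/l2.png

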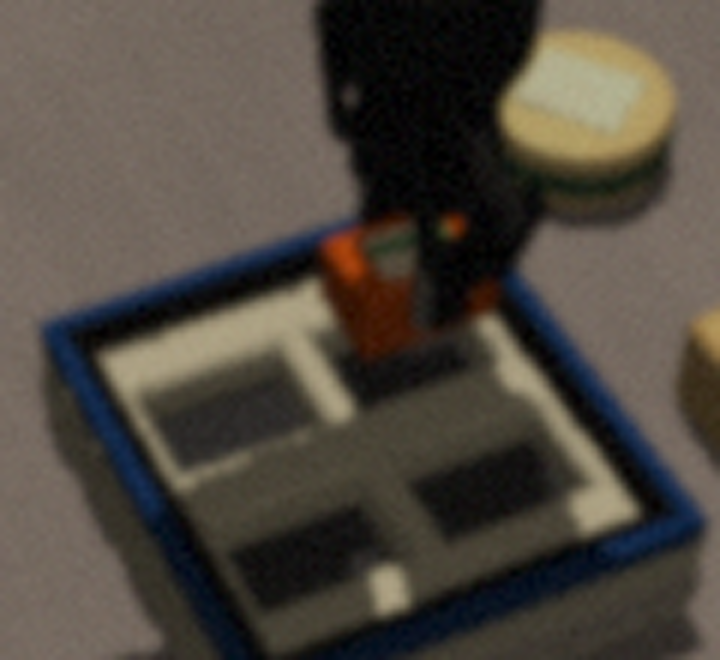

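View pics/l3.png

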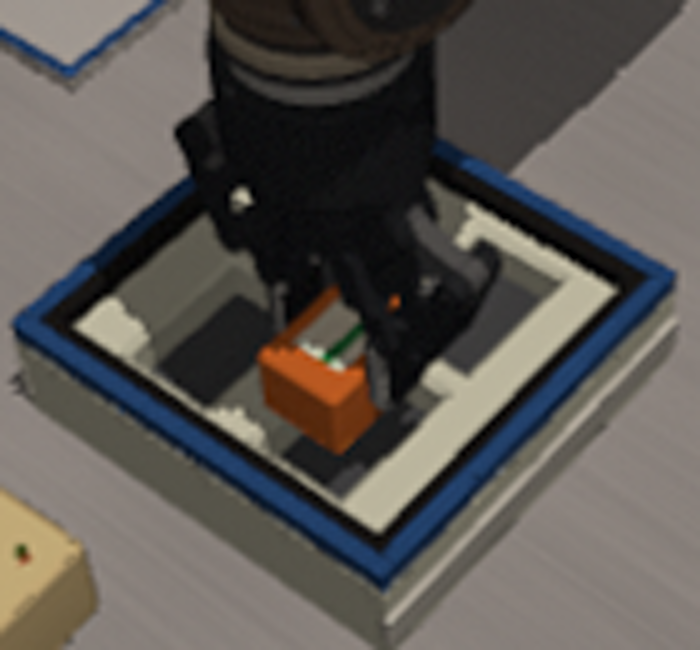

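View pics/l_wrist.png

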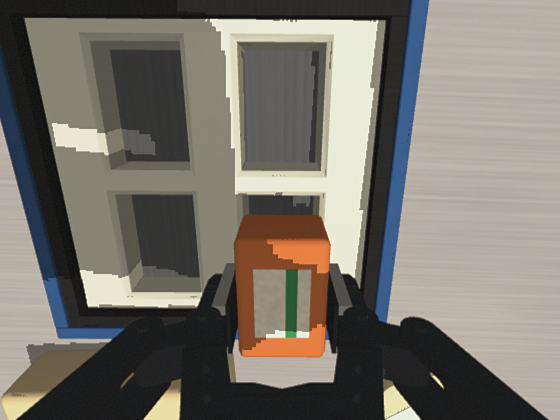

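```bash
python3 - <<'E'
from h import *
S=imaging.calibration("scene");D=imaging.calibration("side")
s=monitor.get_state();t=s["eef_pos"];print(t)
x,y=t[:2];b=t[2]+.0024;a=.038
for n,c,k,o in(("S",S,5,(180,160)),("D",D,6,(245,150))):
  for sx,sy in((-1,-1),(-1,1),(1,1),(1,-1)):
    X=x+np.cos(a)*sx*.03-np.sin(a)*sy*.02;Y=y+np.sin(a)*sx*.03+np.cos(a)*sy*.02
    print(n,sx,sy,"bot",((np.array(proj(c,[X,Y,b]))-o)*k).round(),"top",((np.array(proj(c,[X,Y,b+.034]))-o)*k).round())
E
```

```text
[0.6138794  0.00553571 0.06431732]
S -1 -1 bot [357. 313.] top [352. 258.]
S -1 1 bot [434. 361.] top [432. 306.]
S 1 1 bot [335. 459.] top [330. 405.]
S 1 -1 bot [257. 407.] top [249. 353.]
D -1 -1 bot [363. 364.] top [368. 305.]
D -1 1 bot [317. 296.] top [320. 237.]
D 1 1 bot [448. 250.] top [454. 190.]
D 1 -1 bot [497. 315.] top [505. 256.]
```

```bash
python3 shot.py m wrist scene side;python3 - <<'E'
from h import *
crop("pics/m_side.png",290,170,340,230,10,"pics/m2.png")
crop("pics/m_scene.png",222,210,272,260,12,"pics/m3.png")
E
```

```text
14.125 [0.6139 0.0055 0.0643] [-1.850e-02  9.998e-01 -2.000e-04  1.000e-03] [ 0.6 -0.8 -0.6] 0.457
```

View pics/m2.png

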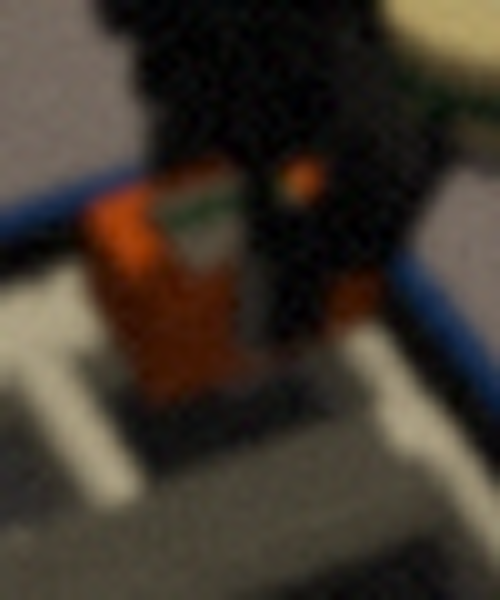

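View pics/m3.png

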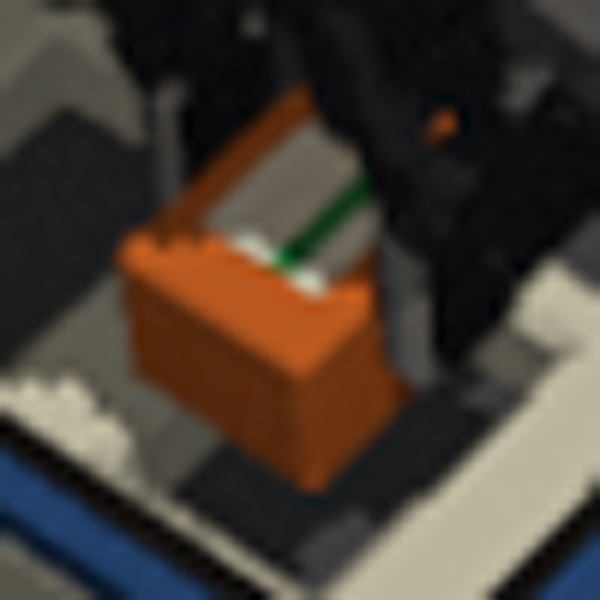

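```bash
cat > barfit.py <<'E'
from h import *
from scipy.optimize import least_squares
S=imaging.calibration("scene");D=imaging.calibration("side")
def barfit(obs,a,zb):  # obs (cam,(u,v),sx,sy,top); fits x,y (z bottom fixed or None)
    def f(v):
        r=[];b=zb if zb is not None else v[2]
        for c,p,sx,sy,tp in obs:
            X=v[0]+np.cos(a)*sx*.03-np.sin(a)*sy*.02;Y=v[1]+np.sin(a)*sx*.03+np.cos(a)*sy*.02
            r+=list(np.array(proj(c,[X,Y,b+.034*tp]))-p)
        return r
    v=least_squares(f,[.6,0] if zb is not None else [.6,0,.06]).x
    return v.round(4),np.sqrt(np.mean(np.square(f(v)))).round(2)
E
python3 - <<'E'
from barfit import *
o=lambda x,y:(x/12+222,y/12+210)
os=[(S,o(315,492),1,1,0),(S,o(300,378),1,1,1),(S,o(118,248),1,-1,1),(S,o(140,385),1,-1,0)]
o=lambda x,y:(x/10+290,y/10+170)
od=[(D,o(155,403),-1,-1,0),(D,o(82,215),-1,1,1),(D,o(385,300),1,-1,0)]
zb=.0667
print(barfit(os,.038,zb),barfit(od,.038,zb),barfit(os+od,.038,None))
E
```

```text
(array([0.612, 0.008]), np.float64(0.53)) (array([0.6147, 0.0063]), np.float64(1.34)) (array([0.6129, 0.0075, 0.0668]), np.float64(1.1))
```

>>> send_rows(rows=[[0,0,-0.04,0],[0,0,-0.06,0],[0,0,-0.075,0],[0,0,-0.075,0]])

```text
time: 14.78
eef_pos: [0.6127, 0.0057, 0.0398]
tcp_rot: [-0.019, 1.0, 0.0, -0.001]
contact_force: [0.4, 0.3, -1.6]
opening: 0.459
```

>>> send_rows(rows=[[0,0,-0.01,0],[0,0,-0.01,0]])

```text
time: 15.02
eef_pos: [0.6131, 0.0056, 0.0375]
tcp_rot: [-0.019, 1.0, 0.0, -0.0]
contact_force: [-0.2, -0.3, -1.3]
opening: 0.462
```

>>> send_rows(rows=[[0,0,-0.01,0],[0,0,-0.01,0]])

```text
time: 15.28
eef_pos: [0.613, 0.0056, 0.0344]
tcp_rot: [-0.019, 1.0, 0.0, -0.0]
contact_force: [-0.1, -0.5, -1.1]
opening: 0.459
```

```bash
python3 shot.py n scene side;python3 - <<'E'
from h import *
crop("pics/n_side.png",245,150,365,260,6,"pics/n2.png")
crop("pics/n_scene.png",180,160,320,290,5,"pics/n3.png")
E
```

```text
15.275 [0.613  0.0056 0.0344] [-1.850e-02  9.998e-01  0.000e+00 -3.000e-04] [-0.1 -0.5 -1.1] 0.459
```

View pics/n3.png

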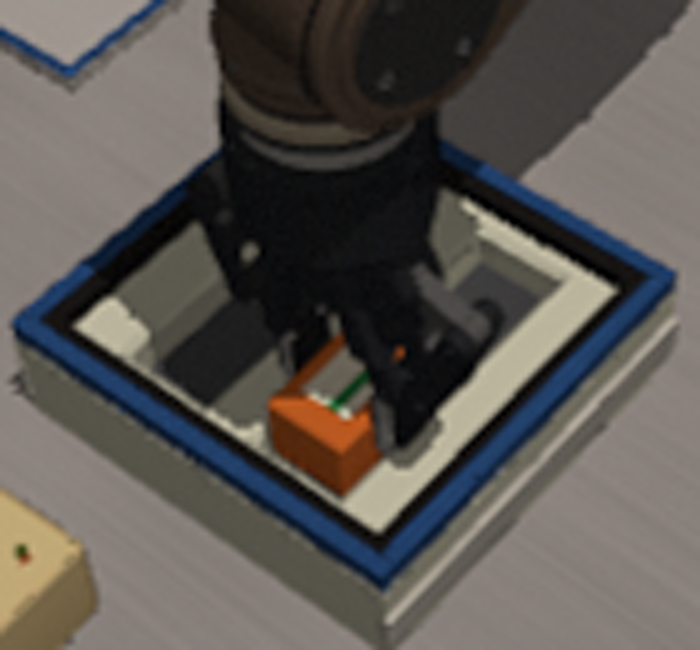

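View pics/n2.png

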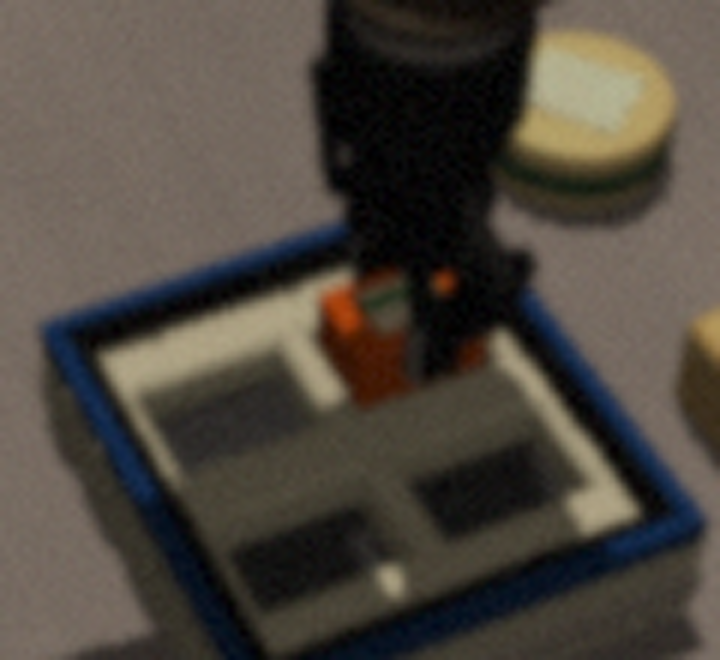

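>>> send_rows(rows=[[0,0,0,0],[0,0,0,0],[0,0,0,0],[0,0,0,0],[0,0,0.1,0],[0,0,0.25,0],[0,0,0.4,0],[0,0,0.4,0]], jaw=0.38)

```text
time: 16.38
eef_pos: [0.6164, 0.0051, 0.1603]
tcp_rot: [-0.019, 1.0, -0.001, 0.005]
contact_force: [-0.4, 0.2, -0.1]
opening: 0.617
```

```bash
python3 shot.py o wrist
```

```text
16.375 [0.6164 0.0051 0.1603] [-1.860e-02  9.998e-01 -9.000e-04  5.100e-03] [-0.4  0.2 -0.1] 0.617
```

View pics/o_wrist.png

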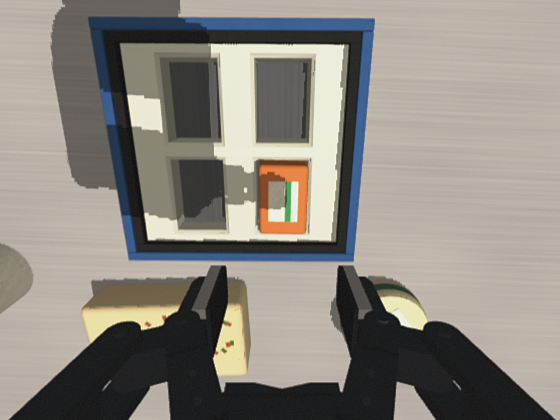

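>>> send_rows(rows=[[0,0.002,0,0],[0,0.002,0,0],[0,0.002,0,0],[0,0.002,-0.1,0],[0,0.002,-0.2,0],[0,0.002,-0.3,0],[0,0.002,-0.33,0],[0,0.002,-0.34,0],[0,0.002,-0.35,0],[0,0.002,-0.35,0]], jaw=1)

```text
time: 17.68
eef_pos: [0.6138, 0.0061, 0.0506]
tcp_rot: [-0.019, 1.0, -0.0, 0.001]
contact_force: [-0.2, -0.5, -0.5]
opening: 0.001
```

>>> send_rows(rows=[[0,0,-0.01,0],[0,0,-0.02,0],[0,0,-0.03,0],[0,0,-0.03,0]])

```text
time: 18.18
eef_pos: [0.614, 0.0061, 0.0418]
tcp_rot: [-0.019, 1.0, -0.0, 0.001]
contact_force: [-0.2, 0.2, 5.2]
opening: 0.002
```

>>> send_rows(rows=[[0,0,-0.01,0],[0,0,-0.02,0],[0,0,-0.025,0],[0,0,-0.025,0]])

```text
time: 18.68
eef_pos: [0.614, 0.0061, 0.034]
tcp_rot: [-0.019, 1.0, -0.0, 0.001]
contact_force: [-0.8, 0.2, 5.5]
opening: -0.001
```

>>> send_rows(rows=[[0,0,-0.008,0],[0,0,-0.008,0]])

```text
time: 18.92
eef_pos: [0.6141, 0.0061, 0.0321]
tcp_rot: [-0.019, 1.0, -0.0, 0.001]
contact_force: [-1.0, 0.3, 6.4]
opening: 0.002
```

>>> send_rows(rows=[[0,0,-0.004,0],[0,0,-0.004,0]])

```text
time: 19.18
eef_pos: [0.6142, 0.0061, 0.032]
tcp_rot: [-0.019, 1.0, -0.0, 0.001]
contact_force: [-3.5, -0.4, 12.3]
opening: 0.003
```

>>> send_rows(rows=[[0,0,-0.004,0],[0,0,-0.004,0]])

```text
time: 19.42
eef_pos: [0.6143, 0.0061, 0.032]
tcp_rot: [-0.019, 1.0, -0.0, 0.0]
contact_force: [-5.7, 0.1, 17.4]
opening: -0.0
```

>>> send_rows(rows=[[0,0,0.1,0],[0,0,0.3,0],[0,0,0.5,0],[-0.05,0.2,0.56,-0.01],[-0.1,0.4,0.56,-0.02],[-0.15,0.6,0.56,-0.03],[-0.2,0.8,0.56,-0.033],[-0.25,0.95,0.56,-0.033],[-0.25,0.95,0.56,-0.033]], jaw=0)

```text
time: 20.55
eef_pos: [0.5363, 0.2939, 0.1952]
tcp_rot: [0.083, 0.997, -0.0, -0.001]
contact_force: [0.7, -0.6, -0.0]
opening: 1.0
```

>>> send_rows(rows=[[-0.05,0.25,0,0],[-0.05,0.28,0,0],[-0.05,0.28,0,0],[-0.05,0.28,0,0],[-0.05,0.28,0,0]])

```text
time: 21.18
eef_pos: [0.5237, 0.3738, 0.1962]
tcp_rot: [0.086, 0.996, -0.0, -0.0]
contact_force: [0.7, -0.0, -0.0]
opening: 1.0
```

```bash
python3 shot.py p wrist scene side
```

```text
21.175 [0.5237 0.3738 0.1962] [ 8.590e-02  9.963e-01 -3.000e-04 -1.000e-04] [ 0.7 -0.  -0. ] 1.0
```

View pics/p_wrist.png

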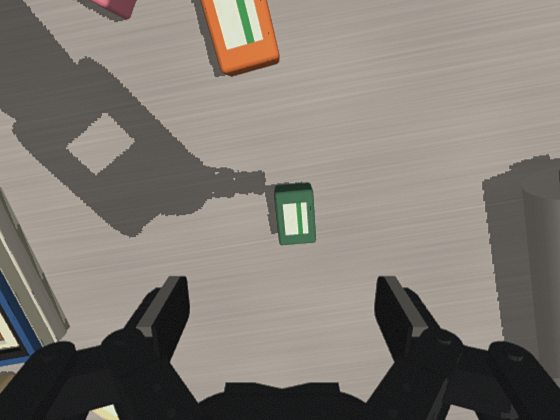

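View pics/p_scene.png

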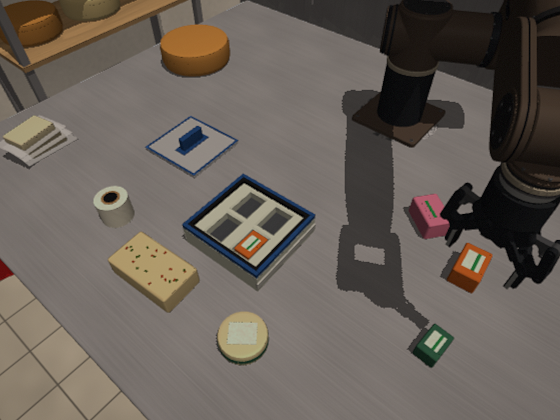

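View pics/p_side.png

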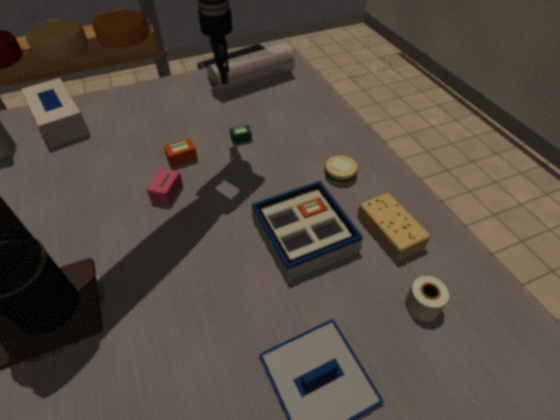

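Orange bar is down in the far pocket at scene (250,243); green bar sits undisturbed at scene (434,344), wrist (295,213).

```bash
python3 - <<'E'
from h import *
crop("pics/p_wrist.png",260,170,330,255,8,"pics/p2.png")
crop("pics/p_scene.png",225,220,275,265,12,"pics/p3.png")
E
```

```text
(no output)
```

View pics/p2.png

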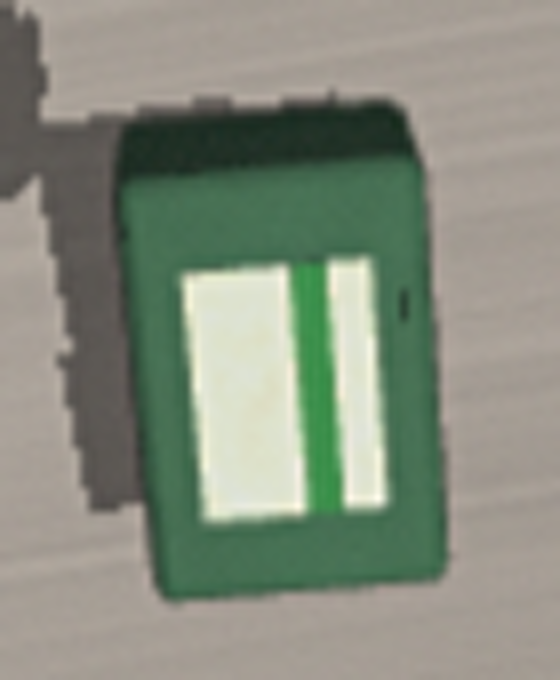

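View pics/p3.png

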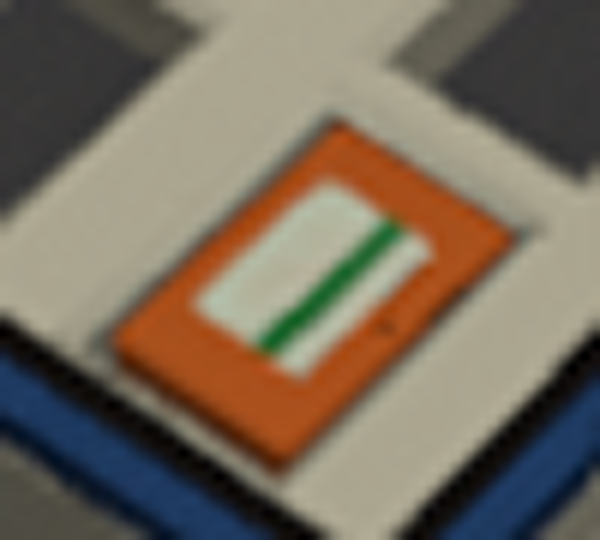

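```bash
python3 - <<'E'
from h import *
c=imaging.calibration("wrist");c["cam_to_world"]=np.load("pics/p_wrist.npy")
P=off([(120,182),(422,155),(448,578),(163,602)],8,260,170)
print(rectfit(c,P,.034))
print(monitor.get_state()["eef_pos"])
S=imaging.calibration("scene");D=imaging.calibration("side")
a=off([(194,432),(252,474),(187,534),(132,492)],3,370,180);b=off([(502,90),(590,75),(605,113),(512,133)],5,130,110)
print(tri([(S,*np.mean(a,0)),(D,*np.mean(b,0)),(c,*np.mean(P,0))]))
E
```

```text
(array([0.5578, 0.3824]), array([38.1, 58.2, 38. , 58.2]), array([ 85.5,  -4.7, -94.5, 175.4]))
[0.52354443 0.37434107 0.19637576]
(array([0.5580351 , 0.38130497, 0.03079345]), [np.float64(0.0009640275712575888), np.float64(0.0005540706889574194), np.float64(0.0011316116795013177)])
```

>>> send_rows(rows=[[0.115,0.025,-0.15,0.0145],[0.115,0.025,-0.3,0.0145],[0.115,0.025,-0.42,0.0145],[0.115,0.025,-0.5,0.0145],[0.115,0.025,-0.6,0.0145],[0.115,0.025,-0.65,0.0145],[0.115,0.025,-0.663,0.0145],[0.115,0.025,-0.663,0.0145],[0.115,0.025,-0.663,0.0145]])

```text
time: 22.45
eef_pos: [0.5587, 0.3832, -0.001]
tcp_rot: [0.04, 0.999, 0.001, 0.001]
contact_force: [-0.3, 0.4, 0.1]
opening: 1.003
```

>>> send_rows(rows=[[0,0,0,0],[0,0,0,0],[0,0,0,0],[0,0,0,0],[0,0,0,0],[0,0,0,0],[0,0,0,0]], jaw=1, newtons=40)

```text
time: 23.32
eef_pos: [0.5581, 0.3829, -0.0021]
tcp_rot: [0.04, 0.999, 0.0, 0.0]
contact_force: [-0.2, -0.3, 4.1]
opening: 0.458
```

```bash
python3 shot.py q wrist
```

```text
23.325 [ 0.5581  0.3829 -0.0021] [3.960e-02 9.992e-01 2.000e-04 4.000e-04] [-0.2 -0.3  4.1] 0.458
```

View pics/q_wrist.png

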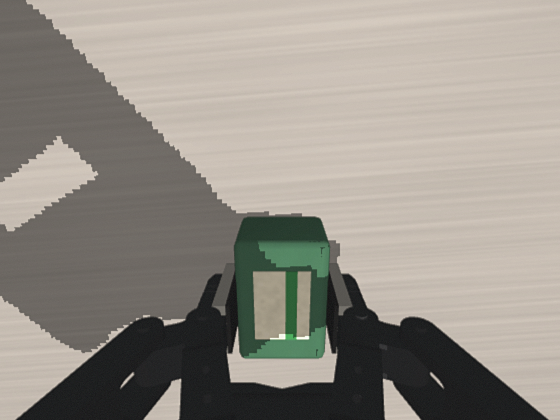

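>>> send_rows(rows=[[0,0,0.1,0],[0,0,0.3,0],[0,0,0.45,0],[0,-0.2,0.45,0.005],[0,-0.4,0.45,0.01],[0,-0.6,0.45,0.015],[0,-0.8,0.45,0.0186],[-0.05,-0.95,0.45,0.0186],[-0.05,-0.95,0.45,0.0186],[-0.05,-0.95,0.45,0.0186]])

```text
time: 24.62
eef_pos: [0.5422, 0.0978, 0.1317]
tcp_rot: [-0.019, 1.0, 0.0, -0.001]
contact_force: [-0.3, -1.1, -1.6]
opening: 0.458
```

>>> send_rows(rows=[[-0.025,-0.2,0,0],[-0.027,-0.318,0,0],[-0.027,-0.318,0,0],[-0.027,-0.318,0,0],[-0.027,-0.318,0,0]])

```text
time: 25.25
eef_pos: [0.5346, 0.0037, 0.1322]
tcp_rot: [-0.02, 1.0, 0.0, -0.0]
contact_force: [-0.0, -1.0, -1.3]
opening: 0.463
```

```bash
python3 shot.py r wrist scene
```

```text
25.25 [0.5346 0.0037 0.1322] [-1.980e-02  9.998e-01  2.000e-04 -1.000e-04] [-0.  -1.  -1.3] 0.463
```

View pics/r_wrist.png

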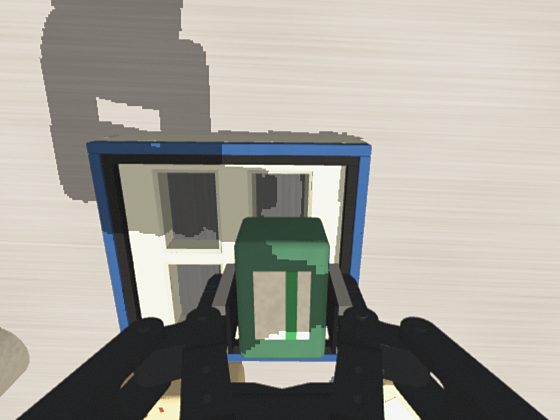

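>>> send_rows(rows=[[0.001,-0.003,-0.1,0],[0.001,-0.003,-0.2,0],[0.001,-0.003,-0.25,0],[0.001,-0.003,-0.275,0],[0.001,-0.003,-0.275,0],[0.001,-0.003,-0.275,0]])

```text
time: 26.1
eef_pos: [0.5359, 0.0013, 0.0511]
tcp_rot: [-0.019, 1.0, -0.0, 0.001]
contact_force: [-0.3, 0.2, -0.7]
opening: 0.46
```

>>> send_rows(rows=[[0,0,-0.01,0],[0,0,-0.02,0],[0,0,-0.025,0],[0,0,-0.025,0]])

```text
time: 26.6
eef_pos: [0.5347, 0.0014, 0.0422]
tcp_rot: [-0.019, 1.0, 0.0, -0.0]
contact_force: [0.2, 0.0, -0.9]
opening: 0.459
```

>>> send_rows(rows=[[0,0,-0.01,0],[0,0,-0.02,0],[0,0,-0.02,0]])

```text
time: 26.98
eef_pos: [0.5346, 0.0015, 0.036]
tcp_rot: [-0.019, 1.0, 0.0, -0.0]
contact_force: [0.0, 0.1, -0.6]
opening: 0.459
```

Inside with no contact force. Release, lift, look.

>>> send_rows(rows=[[0,0,0,0],[0,0,0,0],[0,0,0,0],[0,0,0,0],[0,0,0.1,0],[0,0,0.25,0],[0,0,0.4,0],[0,0,0.4,0],[0,0,0.4,0]], jaw=0.38)

```text
time: 28.1
eef_pos: [0.5344, 0.0015, 0.1559]
tcp_rot: [-0.019, 1.0, 0.0, -0.0]
contact_force: [0.1, 0.1, -0.9]
opening: 0.618
```

```bash
python3 shot.py s wrist scene; python3 -c "
from h import *
crop('pics/s_scene.png',180,160,320,290,5,'pics/s3.png')"
```

```text
28.1 [0.5344 0.0015 0.1559] [-1.880e-02  9.998e-01  1.000e-04 -4.000e-04] [ 0.1  0.1 -0.9] 0.618
```

View pics/s_wrist.png

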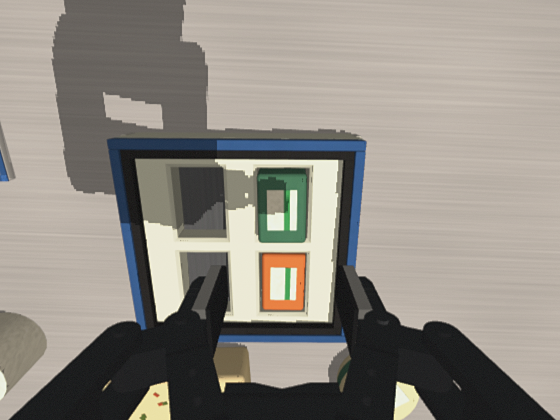

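View pics/s3.png

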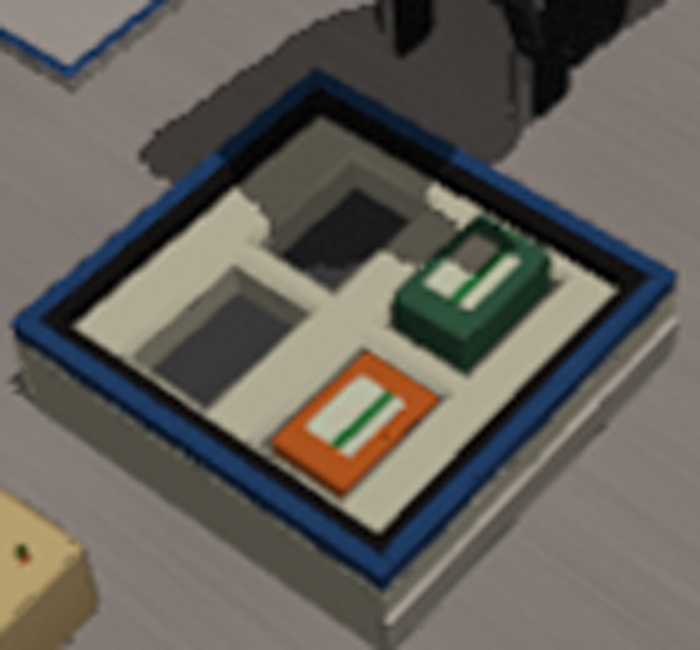

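>>> send_rows(rows=[[0.002,0.003,0,0],[0.002,0.003,0,0],[0.002,0.003,0,0],[0.002,0.003,-0.1,0],[0.002,0.003,-0.2,0],[0.002,0.003,-0.3,0],[0.002,0.003,-0.345,0],[0.002,0.003,-0.355,0],[0.002,0.003,-0.365,0],[0.002,0.003,-0.375,0],[0.002,0.003,-0.385,0],[0.002,0.003,-0.395,0],[0.002,0.003,-0.395,0]], jaw=1)

```text
time: 29.82
eef_pos: [0.5367, 0.0021, 0.0398]
tcp_rot: [-0.019, 1.0, -0.0, 0.001]
contact_force: [-1.5, -0.2, 4.3]
opening: 0.002
```

>>> send_rows(rows=[[0,0,-0.007,0],[0,0,-0.014,0],[0,0,-0.02,0],[0,0,-0.02,0]])

```text
time: 30.32
eef_pos: [0.5367, 0.0021, 0.0335]
tcp_rot: [-0.019, 1.0, -0.0, 0.001]
contact_force: [-1.4, 0.6, 5.6]
opening: -0.003
```

>>> send_rows(rows=[[0,0,-0.004,0],[0,0,-0.004,0]])

```text
time: 30.58
eef_pos: [0.5366, 0.0021, 0.0321]
tcp_rot: [-0.019, 1.0, -0.0, 0.001]
contact_force: [-2.0, 1.0, 5.1]
opening: -0.001
```

>>> send_rows(rows=[[0,0,-0.004,0],[0,0,-0.004,0]])

```text
time: 30.82
eef_pos: [0.5368, 0.0021, 0.032]
tcp_rot: [-0.019, 1.0, -0.0, 0.001]
contact_force: [-3.8, -0.6, 10.9]
opening: -0.001
```

>>> send_rows(rows=[[0,0,-0.005,0],[0,0,-0.005,0]])

```text
time: 31.08
eef_pos: [0.5369, 0.0021, 0.0319]
tcp_rot: [-0.019, 1.0, -0.0, 0.001]
contact_force: [-7.3, 0.4, 19.1]
opening: -0.001
```

>>> send_rows(rows=[[0,0,0.1,0],[0,0,0.3,0],[0,0,0.5,0],[-0.1,-0.2,0.6,0],[-0.2,-0.4,0.6,0],[-0.3,-0.6,0.6,0],[-0.36,-0.8,0.6,0],[-0.39,-1,0.6,0],[-0.39,-1,0.6,0],[-0.39,-1,0.6,0]], jaw=0)

```text
time: 32.33
eef_pos: [0.4183, -0.2982, 0.2079]
tcp_rot: [-0.018, 1.0, 0.0, 0.0]
contact_force: [-0.0, -0.5, 0.2]
opening: 0.997
```

>>> send_rows(rows=[[0,-0.12,0,0],[0,-0.14,0,0],[0,-0.14,0,0],[0,-0.14,0,0]])

```text
time: 32.83
eef_pos: [0.4188, -0.3382, 0.2079]
tcp_rot: [-0.02, 1.0, 0.0, -0.0]
contact_force: [0.1, 0.3, 0.4]
opening: 1.001
```

```bash
python3 shot.py t wrist scene side; python3 -c "
from h import *
crop('pics/t_scene.png',180,160,320,290,5,'pics/t3.png')
crop('pics/t_side.png',245,170,365,280,6,'pics/t4.png')"
```

```text
32.825 [ 0.4188 -0.3382  0.2079] [-1.960e-02  9.998e-01  4.000e-04 -1.000e-04] [0.1 0.3 0.4] 1.001
```

View pics/t_wrist.png

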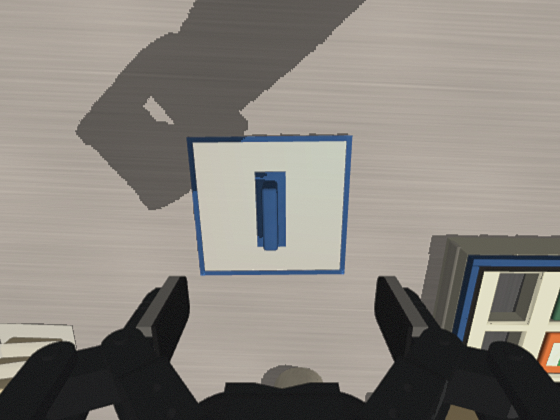

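View pics/t3.png

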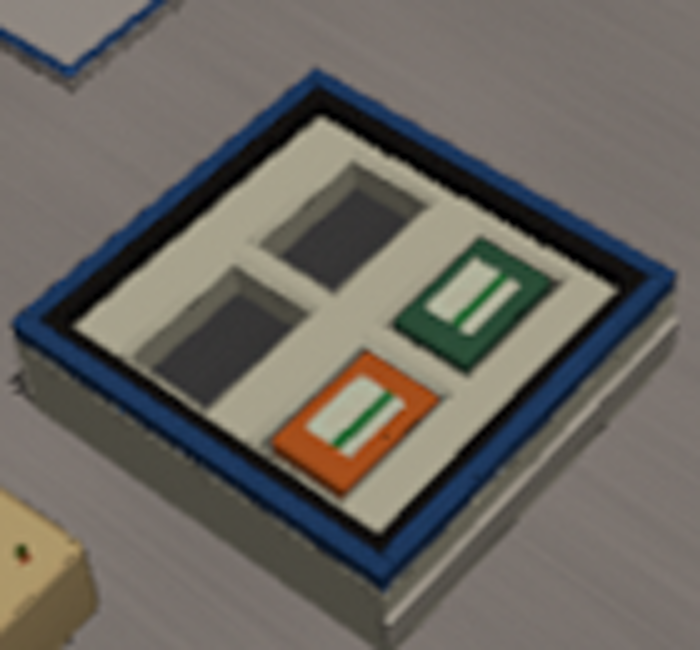

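View pics/t4.png

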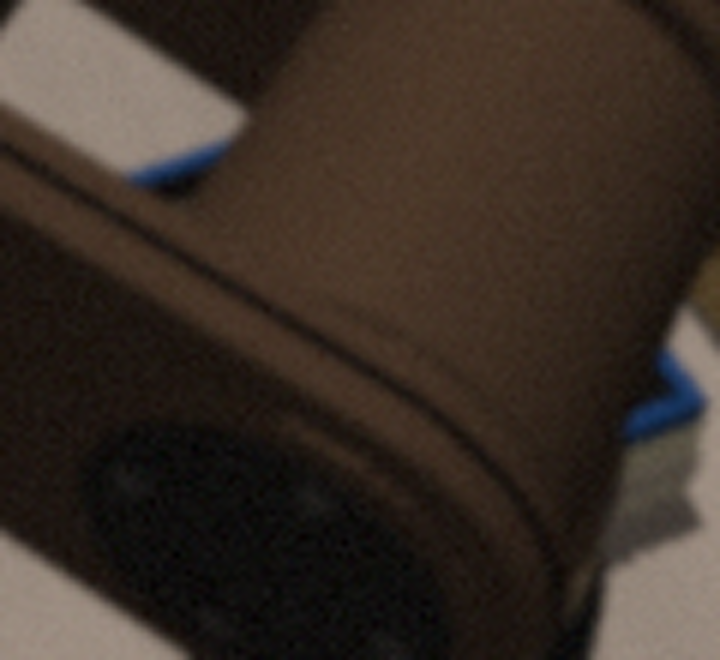

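View pics/t_scene.png

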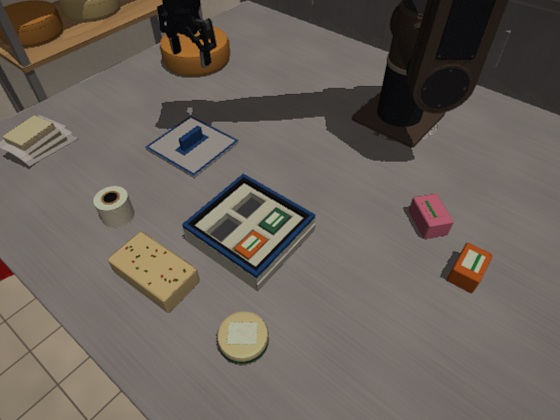

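```bash
python3 - <<'E'
from h import *
crop("pics/t_wrist.png",180,125,360,285,4.4,"pics/t5.png")
crop("pics/t_scene.png",140,110,245,180,7,"pics/t6.png")
E
```

```text
(no output)
```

View pics/t5.png

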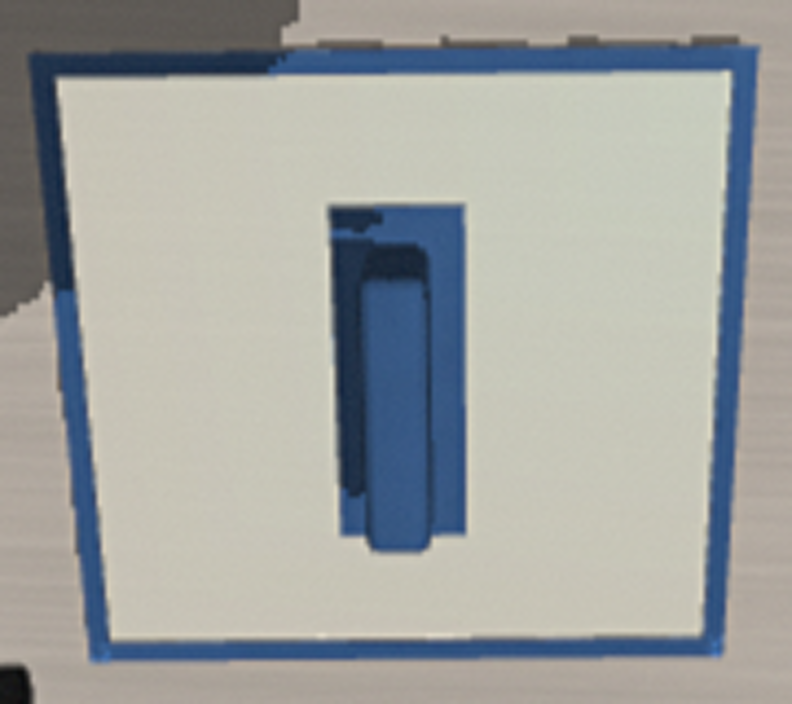

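View pics/t6.png

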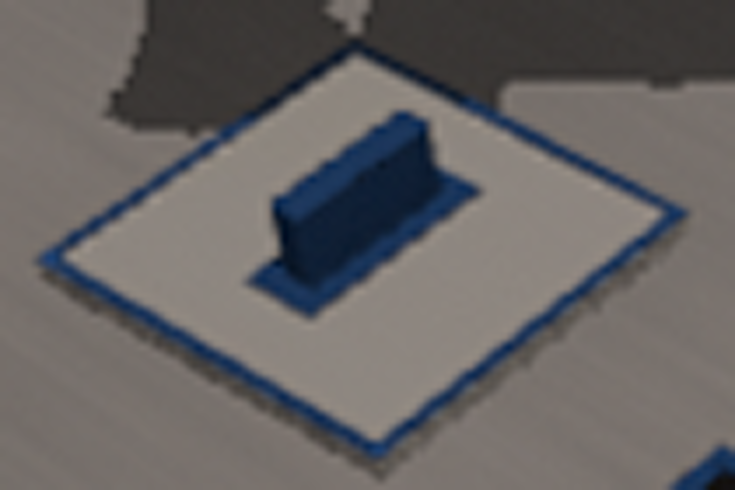

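```bash
cat > lidfit.py <<'E'
from h import *
from scipy.optimize import least_squares
def lidfit(obs,fz=False,x0=(.45,-.34,.04)):
    def f(v):
        r=[];c,s=np.cos(v[2]),np.sin(v[2])
        for cam,p,m in obs:
            r+=list(np.array(proj(cam,[v[0]+c*m[0]-s*m[1],v[1]+s*m[0]+c*m[1],m[2]+(v[3] if fz else 0)]))-p)
        return r
    v=least_squares(f,list(x0)+([0] if fz else []),loss="soft_l1").x
    return v.round(4),np.sqrt(np.mean(np.square(f(v)))).round(2)
E
python3 - <<'E'
from lidfit import *
W=imaging.calibration("wrist");W["cam_to_world"]=np.load("pics/t_wrist.npy");S=imaging.calibration("scene")
C=lambda sx,sy,z:(sx*.083,sy*.088,z);H=lambda sx,sy:(sx*.035,sy*.008,.046)
w=[(W,p,m) for p,m in zip(off([(30,54),(758,46),(722,656),(95,662)],4.4,180,125),[C(-1,-1,.01),C(-1,1,.01),C(1,1,.01),C(1,-1,.01)])]
h=[(W,p,m) for p,m in zip(off([(362,278),(429,278),(430,552),(368,552)],4.4,180,125),[H(-1,-1),H(-1,1),H(1,1),H(1,-1)])]
s=[(S,p,m) for p,m in zip(off([(355,42),(688,213),(378,458),(40,260)],7,140,110),[C(-1,-1,.01),C(-1,1,.01),C(1,1,.01),C(1,-1,.01)])]
sh=[(S,p,m) for p,m in zip(off([(405,112),(430,122),(292,215),(272,203)],7,140,110),[H(-1,-1),H(-1,1),H(1,1),H(1,-1)])]
for o in (w,h,w+h,s,sh,s+sh,w+h+s+sh):print(lidfit(o),lidfit(o,True))
print(monitor.get_state()["eef_pos"])
E
```

```text
(array([ 0.455 , -0.349 ,  0.0511]), np.float64(0.34)) (array([ 0.4553, -0.3491,  0.0512, -0.0011]), np.float64(0.26))
(array([ 0.4536, -0.349 ,  0.0402]), np.float64(0.49)) (array([ 0.4559, -0.3491,  0.0404, -0.0064]), np.float64(0.18))
(array([ 0.4544, -0.349 ,  0.0502]), np.float64(0.64)) (array([ 0.455 , -0.349 ,  0.0503, -0.0023]), np.float64(0.53))
(array([ 0.4543, -0.3464,  0.0496]), np.float64(0.33)) (array([ 0.4484, -0.3548,  0.0499, -0.0086]), np.float64(0.05))
(array([ 0.4556, -0.3449,  0.0304]), np.float64(0.65)) (array([ 0.4236, -0.39  ,  0.0076, -0.043 ]), np.float64(0.45))
(array([ 0.4548, -0.3457,  0.0486]), np.float64(0.55)) (array([ 0.4468, -0.357 ,  0.0486, -0.0112]), np.float64(0.43))
(array([ 0.4543, -0.3487,  0.0504]), np.float64(0.76)) (array([ 0.4546, -0.3489,  0.0502, -0.002 ]), np.float64(0.64))
[ 0.41868976 -0.33881733  0.20807416]
```

>>> send_rows(rows=[[0.119,-0.033,-0.15,0.0017],[0.119,-0.033,-0.3,0.0017],[0.119,-0.033,-0.42,0.0017],[0.119,-0.033,-0.5,0.0017],[0.119,-0.033,-0.6,0.0017],[0.119,-0.033,-0.65,0.0017],[0.119,-0.033,-0.677,0.0017],[0.119,-0.033,-0.677,0.0017],[0.119,-0.033,-0.677,0.0017]])

```text
time: 34.1
eef_pos: [0.4549, -0.3503, 0.0061]
tcp_rot: [-0.024, 1.0, -0.001, 0.001]
contact_force: [-0.1, 0.4, -0.4]
opening: 0.999
```

>>> send_rows(rows=[[0,0,0,0],[0,0,0,0],[0,0,0,0],[0,0,0,0],[0,0,0,0],[0,0,0,0],[0,0,0,0],[0,0,0,0]], jaw=1, newtons=80)

```text
time: 35.1
eef_pos: [0.4543, -0.3497, 0.0052]
tcp_rot: [-0.024, 1.0, -0.0, 0.0]
contact_force: [-1.0, 1.7, 4.2]
opening: 0.175
```

```bash
python3 shot.py u wrist scene
```

```text
35.1 [ 0.4543 -0.3497  0.0052] [-2.420e-02  9.997e-01 -0.000e+00  1.000e-04] [-1.   1.7  4.2] 0.175
```

View pics/u_wrist.png

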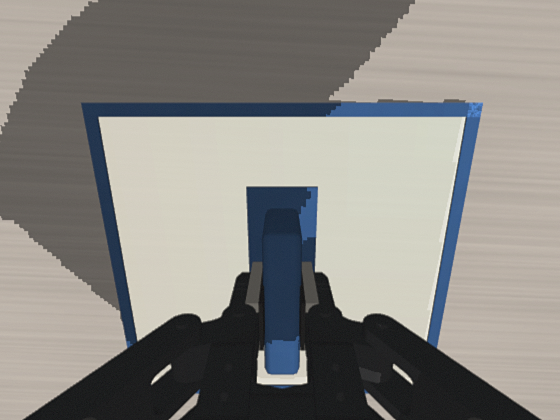

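>>> send_rows(rows=[[0,0,0.05,0],[0,0,0.15,0],[0,0,0.3,0],[0,0,0.45,0],[0.05,0.1,0.45,0],[0.12,0.25,0.45,0],[0.2,0.4,0.45,0],[0.28,0.55,0.45,0],[0.35,0.7,0.45,-0.0014],[0.4,0.85,0.45,-0.0014],[0.4,0.95,0.45,-0.0014],[0.4,0.95,0.45,-0.0014],[0.4,0.95,0.45,-0.0014]])

```text
time: 36.83
eef_pos: [0.5738, -0.0649, 0.1395]
tcp_rot: [-0.02, 1.0, -0.0, -0.0]
contact_force: [0.2, 0.3, -2.9]
opening: 0.169
```

```bash
python3 shot.py v wrist scene side
```

```text
36.825 [ 0.5738 -0.0649  0.1395] [-1.990e-02  9.998e-01 -2.000e-04 -4.000e-04] [ 0.2  0.3 -2.9] 0.169
```

View pics/v_wrist.png

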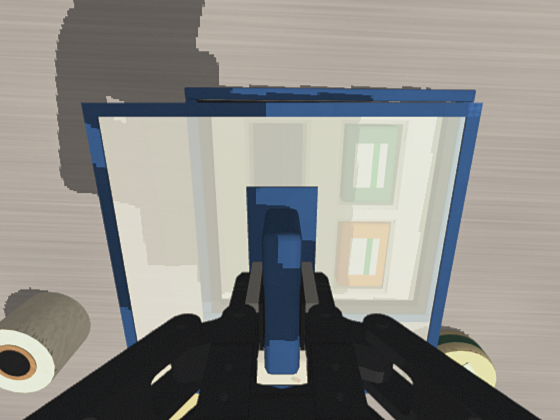

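View pics/v_scene.png

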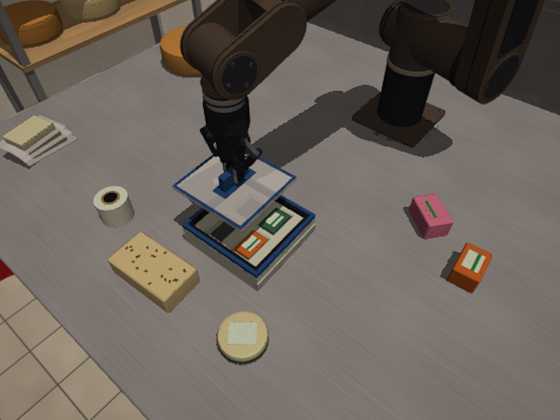

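>>> send_rows(rows=[[0.003,0.06,0,0],[0.005,0.112,0,0],[0.005,0.112,-0.1,0],[0.005,0.112,-0.2,0],[0.005,0.112,-0.2,0],[0.005,0.112,-0.2,0],[0.005,0.112,-0.2,0]])

```text
time: 37.85
eef_pos: [0.5771, -0.0311, 0.0819]
tcp_rot: [-0.02, 1.0, -0.0, 0.002]
contact_force: [0.5, -1.2, -3.1]
opening: 0.176
```

```bash
python3 shot.py w wrist scene side; python3 -c "
from h import *
crop('pics/w_scene.png',175,140,325,290,5,'pics/w3.png')
crop('pics/w_side.png',240,160,370,275,6,'pics/w4.png')"
```

```text
37.85 [ 0.5771 -0.0311  0.0819] [-1.990e-02  9.998e-01 -4.000e-04  1.700e-03] [ 0.5 -1.2 -3.1] 0.176
```

View pics/w_wrist.png

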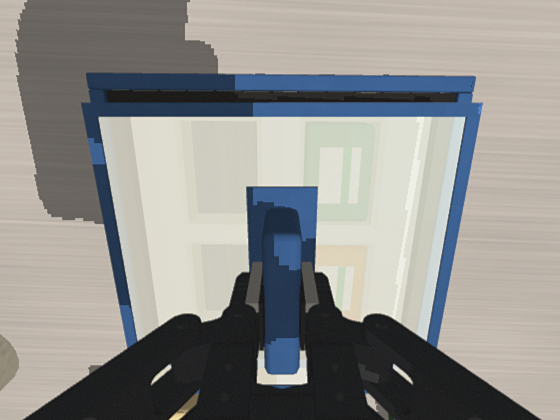

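View pics/w3.png

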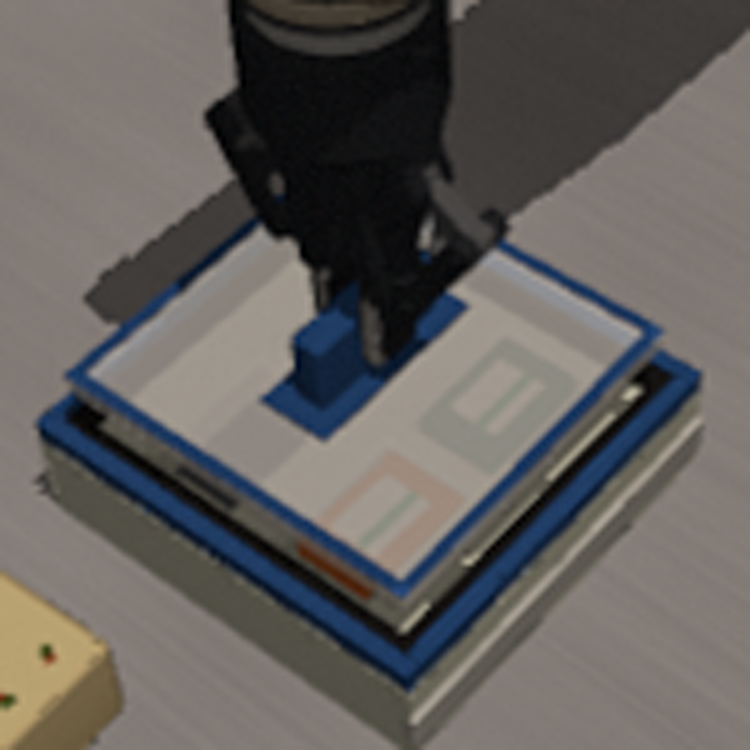

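View pics/w4.png

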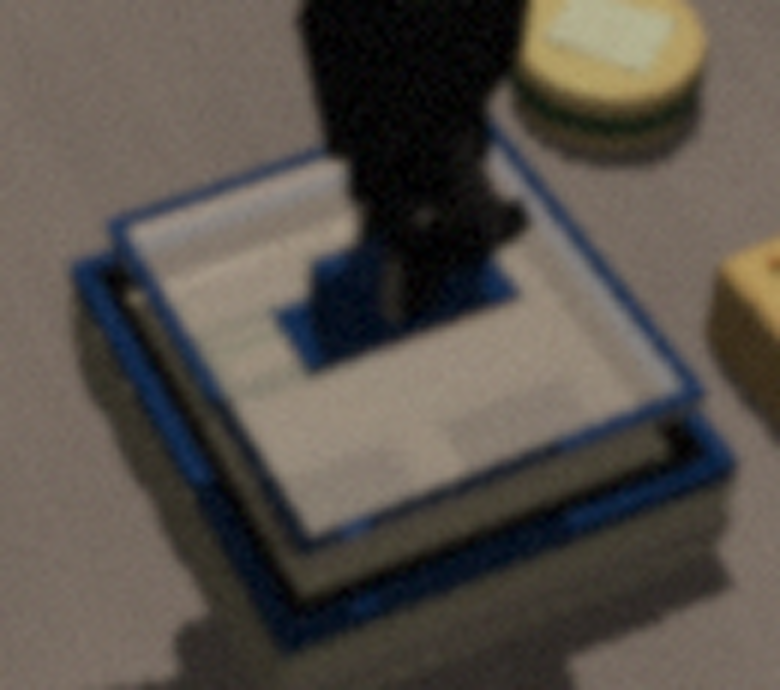

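```bash
python3 - <<'E'
from lidfit import *
S=imaging.calibration("scene");D=imaging.calibration("side");t=monitor.get_state()["eef_pos"];print(t)
C=lambda sx,sy,z:(sx*.083,sy*.088,z)
z=t[2]-.0052+.01
R=lambda sx,sy:(sx*.095,sy*.1,.058)
s=[(S,p,C(*m,z)) for p,m in zip(off([(662,330),(402,595),(68,378)],5,175,140),[(-1,1),(1,1),(1,-1)])]
d=[(D,p,C(*m,z)) for p,m in zip(off([(112,225),(308,548),(702,392)],6,240,160),[(-1,1),(-1,-1),(1,-1)])]
rs=[(S,p,R(*m)) for p,m in zip(off([(700,375),(405,688),(40,425)],5,175,140),[(-1,1),(1,1),(1,-1)])]
rd=[(D,p,R(*m)) for p,m in zip(off([(75,262),(290,655),(732,465)],6,240,160),[(-1,1),(-1,-1),(1,-1)])]
x0=(.57,-.03,.04)
for o in(s,rs,d,rd,s+d,rs+rd):print(lidfit(o,x0=x0))
E
```

```text
[ 0.57647812 -0.0311431   0.08119168]
(array([ 0.5761, -0.0306,  0.0426]), np.float64(0.64))
(array([ 0.5778, -0.0288,  0.0288]), np.float64(0.76))
(array([ 0.5789, -0.0303,  0.0401]), np.float64(0.9))
(array([ 0.5765, -0.0362,  0.0315]), np.float64(1.13))
(array([ 0.5771, -0.0305,  0.0462]), np.float64(0.86))
(array([ 0.5774, -0.0311,  0.0349]), np.float64(1.41))
```

>>> send_rows(rows=[[0,0,-0.03,0],[0,0,-0.05,0],[0,0,-0.055,0],[0,0,-0.06,0],[0,0,-0.06,0]])

```text
time: 38.62
eef_pos: [0.5757, -0.031, 0.0619]
tcp_rot: [-0.02, 1.0, -0.0, 0.0]
contact_force: [0.2, 0.1, -3.3]
opening: 0.171
```

>>> send_rows(rows=[[0,0,-0.005,0],[0,0,-0.01,0],[0,0,-0.01,0]])

```text
time: 39.0
eef_pos: [0.5761, -0.0311, 0.0605]
tcp_rot: [-0.02, 1.0, -0.0, 0.0]
contact_force: [-3.5, 0.3, 6.0]
opening: 0.17
```

```bash
python3 shot.py x scene side; python3 -c "
from h import *
crop('pics/x_scene.png',175,140,325,290,5,'pics/x3.png')
crop('pics/x_side.png',240,160,370,275,6,'pics/x4.png')"
```

```text
39.0 [ 0.5761 -0.0311  0.0605] [-1.980e-02  9.998e-01 -1.000e-04  1.000e-04] [-3.5  0.3  6. ] 0.17
```

View pics/x3.png

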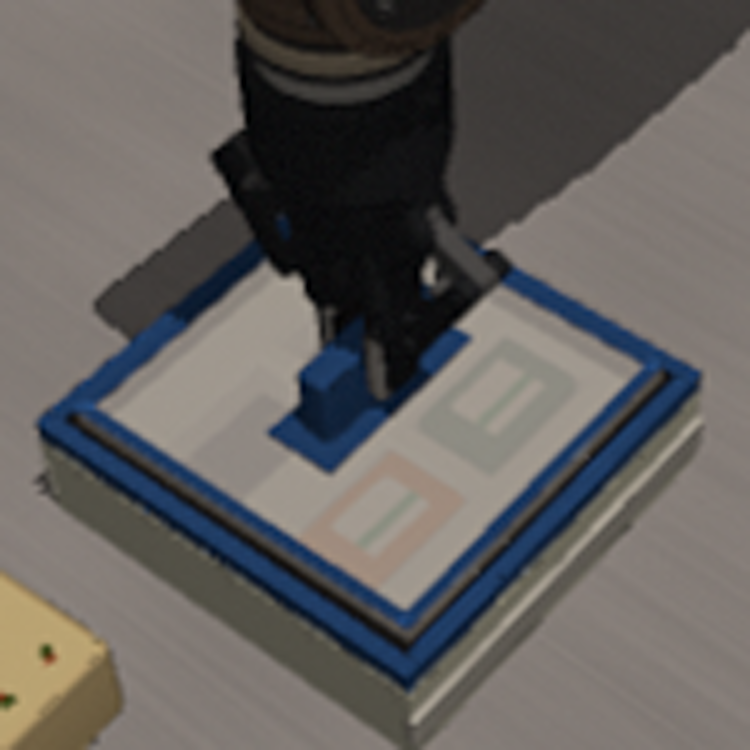

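View pics/x4.png

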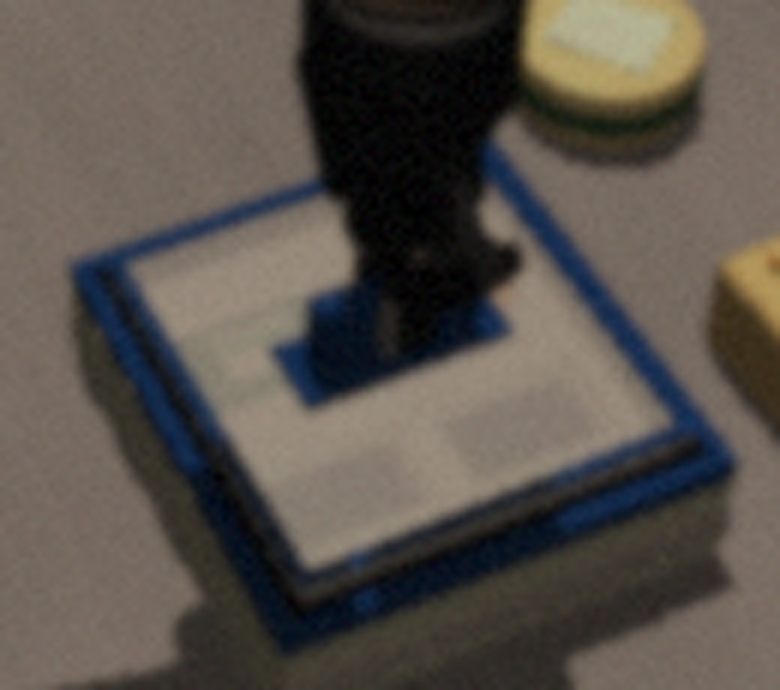

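>>> send_rows(rows=[[0,0,-0.005,0],[0,0,-0.01,0],[0,0,-0.015,0],[0,0,-0.015,0]])

```text
time: 39.6
eef_pos: [0.5761, -0.0311, 0.0559]
tcp_rot: [-0.02, 1.0, -0.0, 0.0]
contact_force: [-3.5, -0.6, 6.1]
opening: 0.171
```

>>> send_rows(rows=[[0,0,-0.005,0],[0,0,-0.01,0],[0,0,-0.01,0]])

```text
time: 39.98
eef_pos: [0.5761, -0.0311, 0.0532]
tcp_rot: [-0.02, 1.0, -0.0, 0.0]
contact_force: [-4.1, 0.6, 5.7]
opening: 0.171
```

>>> send_rows(rows=[[0,0,-0.004,0],[0,0,-0.004,0]])

```text
time: 40.22
eef_pos: [0.5761, -0.0311, 0.0532]
tcp_rot: [-0.02, 1.0, -0.0, -0.0]
contact_force: [-8.7, 0.3, 13.3]
opening: 0.176
```

>>> send_rows(rows=[[0,0,-0.005,0],[0,0,-0.005,0],[0,0,0.003,0],[0,0,0.003,0]])

```text
time: 40.72
eef_pos: [0.5762, -0.0311, 0.0532]
tcp_rot: [-0.02, 1.0, -0.0, 0.0]
contact_force: [-4.0, 1.1, 9.0]
opening: 0.168
```

>>> send_rows(rows=[[0,0,0,0],[0,0,0,0],[0,0,0,0],[0,0,0,0],[0,0,0.1,0],[0,0,0.3,0],[0,0,0.5,0],[0,0,0.5,0],[0,0,0.5,0]], jaw=0.4)

```text
time: 41.85
eef_pos: [0.5754, -0.0309, 0.2008]
tcp_rot: [-0.02, 1.0, 0.0, -0.0]
contact_force: [-0.4, -0.3, -0.6]
opening: 0.6
```

```bash
python3 shot.py y scene side wrist; python3 -c "
from h import *
crop('pics/y_scene.png',175,140,325,290,5,'pics/y3.png')
crop('pics/y_side.png',240,160,370,275,6,'pics/y4.png')"
```

```text
41.85 [ 0.5754 -0.0309  0.2008] [-1.980e-02  9.998e-01  0.000e+00 -1.000e-04] [-0.4 -0.3 -0.6] 0.6
```

View pics/y3.png

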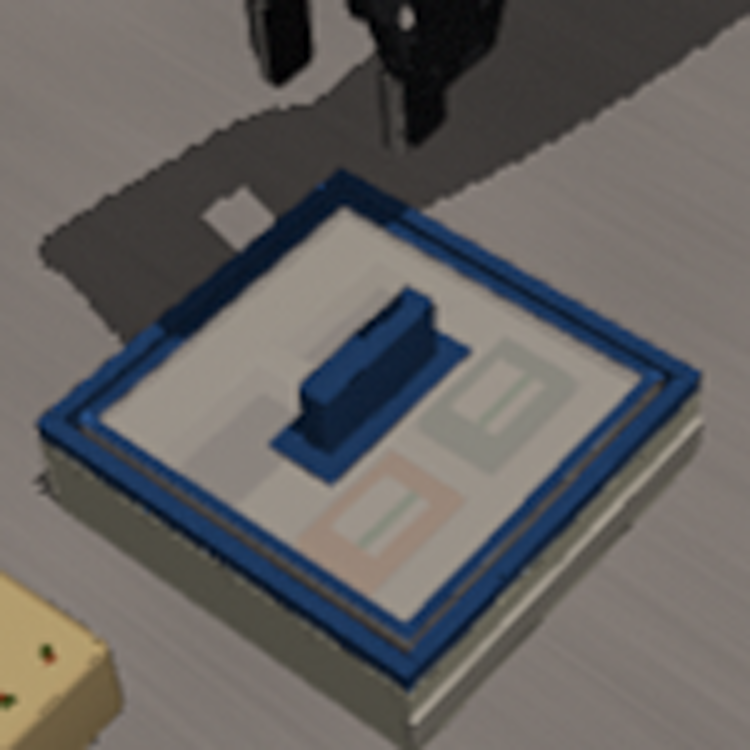

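View pics/y4.png

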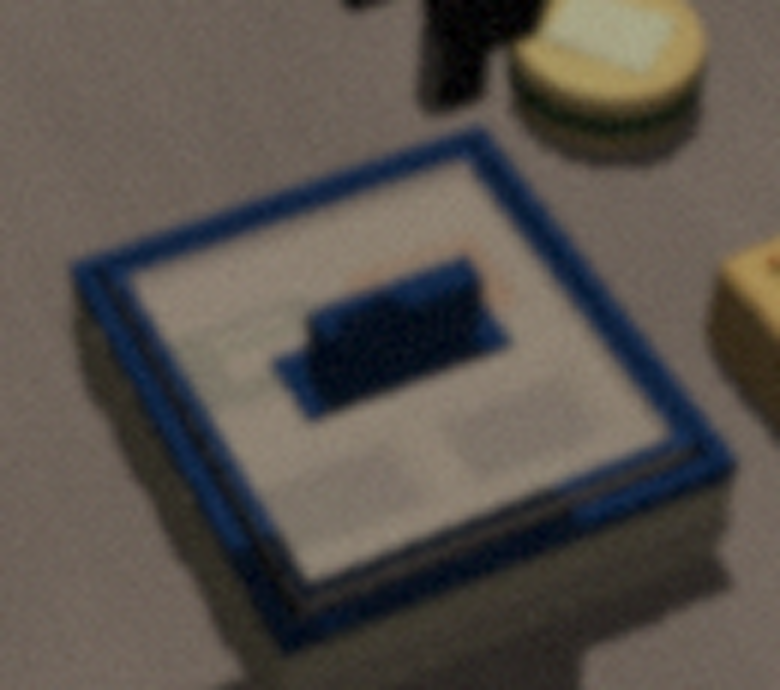

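View pics/y_wrist.png

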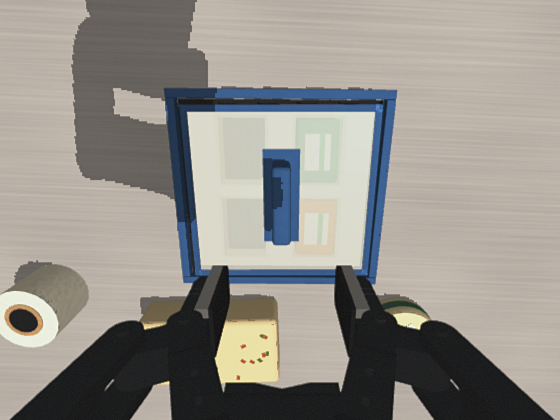

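>>> send_rows(rows=[[0,0,0,0],[0,0,0,0],[0,0,0,0],[0,0,0,0],[0,0,-0.15,0],[0,0,-0.3,0],[0,0,-0.38,0],[0,0,-0.393,0],[0,0,-0.393,0]], jaw=1)

```text
time: 43.12
eef_pos: [0.5764, -0.0311, 0.0841]
tcp_rot: [-0.02, 1.0, -0.0, 0.001]
contact_force: [0.4, -0.0, 0.4]
opening: 0.002
```

>>> send_rows(rows=[[0,0,-0.005,0],[0,0,-0.01,0],[0,0,-0.01,0]])

```text
time: 43.5
eef_pos: [0.576, -0.031, 0.0807]
tcp_rot: [-0.02, 1.0, -0.0, 0.0]
contact_force: [-0.8, 0.4, -0.1]
opening: 0.003
```

>>> send_rows(rows=[[0,0,-0.004,0],[0,0,-0.008,0],[0,0,-0.008,0]])

```text
time: 43.88
eef_pos: [0.576, -0.0311, 0.08]
tcp_rot: [-0.02, 1.0, -0.0, -0.0]
contact_force: [-4.3, 0.5, 8.9]
opening: 0.002
```

>>> send_rows(rows=[[0,0,-0.006,0],[0,0,-0.006,0]])

```text
time: 44.12
eef_pos: [0.5761, -0.0311, 0.08]
tcp_rot: [-0.02, 1.0, -0.0, -0.001]
contact_force: [-8.7, 0.6, 17.0]
opening: -0.002
```

>>> send_rows(rows=[[0,0,0.1,0],[0,0,0.3,0],[0,0,0.5,0],[-0.1,0.3,0.5,0],[-0.15,0.5,0.5,0],[-0.15,0.5,0.5,0],[-0.15,0.5,0.5,0]])

```text
time: 45.0
eef_pos: [0.53, 0.1208, 0.2261]
tcp_rot: [-0.022, 1.0, 0.0, 0.0]
contact_force: [0.2, -0.6, 0.2]
opening: -0.004
```

```bash
python3 shot.py z scene side; python3 -c "
from h import *
crop('pics/z_scene.png',175,140,325,290,5,'pics/z3.png')"
```

```text
45.0 [0.53   0.1208 0.2261] [-2.160e-02  9.998e-01  0.000e+00  1.000e-04] [ 0.2 -0.6  0.2] -0.004
```

View pics/z3.png

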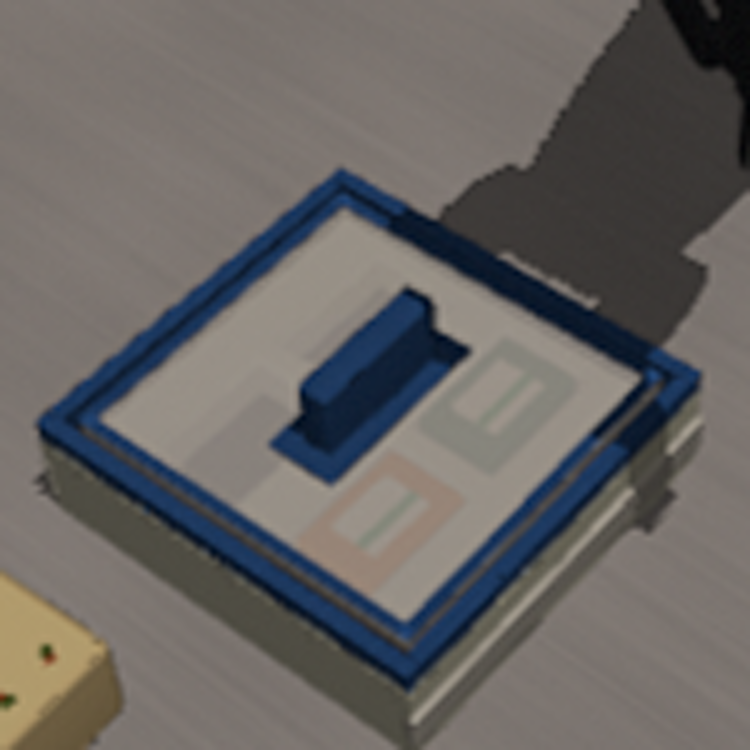

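View pics/z_side.png

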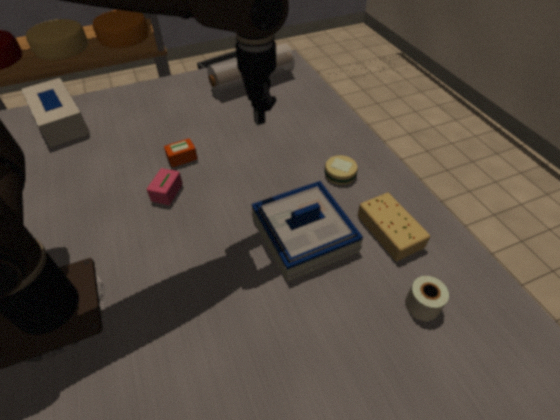

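Lid is home and centred, both bars visible beneath it, the bystanders are unmoved, and the arm is clear. Handing in.

```bash
python3 -c "
from plant import workorder
print(workorder.sign_off())"
```

```text
the job is handed in; nothing more can be done
None
```

I packed both cheese bars on the table, pressed the lid home and handed the job in at about 45 s. The sign-off reports no verdict, so success rests on my own checks.

- **Bars:** only two were present, the small orange one (cheese4) and the green one (cheese3). The larger orange bar and the pink one were look-alikes and I left them. Each bar lies label up in a pocket of the +y row and was pressed until the force rose at the stop, with the fingertips level with the deck. The pictures showed both flush before the lid went on; in one, the orange bar's +x end looked about 1–3 mm high, well inside the tilt limit, so I left it.
- **Lid:** it went inside the rim onto the seal and was pushed down to the stop, putting its underside at about 48 mm. I then touched the handle top with the shut fingers and it stood at about 93.5 mm, which agrees with the 94 mm expected when home. The last pictures show it level, centred and released. The round cheese, herb block and label roll show no movement in the last side picture, and the arm is clear.
- **What disagreed:** the fingertips really stand about 13 mm above the reported TCP, not 17 mm ahead of it. My first grasp of the orange bar closed above it without moving it. I measured the offset by touching the table and used it from then on. The scene and side cameras also disagreed by a few mm, and I averaged them.

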